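Free a locked handheld from a dead charging dock

ROBOT

A 7-joint arm with a two-finger parallel gripper is mounted at the origin on the work surface. World frame = base frame: x ahead of the robot, y to its left, z up, the work surface at z = 0. Lengths are in mm, angles in rad, forces in N, time in s.
With the tool pointing down it reaches from about 400 to 875 mm from the base axis. Payload 4.4 kg.
Tool frame: the origin (TCP) lies on the centre line of the jaws, within the pads' length; the fingertips stand 8 mm ahead of it and the grasp point (between the pads) lies 11 mm behind it; x points along the fingers, z is the direction in which the jaws open and shut, and the axes are right-handed (so a half turn about x gives the same grasp; the last joint's range is limited). The gripper opens to 85 mm and grips with 20 to 120 N. Pads are 22 mm wide; open, the fingers measure 114 mm over their backs; the gripper's body (76 mm by 85 mm) begins 54 mm behind the grasp point. The pads swing forward as they close: fully open they stand 13 mm farther back than shut.
Start: joints at [1.238, 0.628, 0.038, 1.517, -0.027, 0.996, -0.02], TCP at [171.397, -627.009, 239.313] pointing down, gripper open.
Joint ranges: [-3.06, 3.06], [-0.37, 2.12], [-1.25, 1.32], [0.18, 2.47], [-1.1, 4.24], [0.23, 1.98], [-2.94, 2.94]. Speed limits (rad/s): [2.57, 2.57, 3.14, 3.14, 3.14, 3.14, 3.14].

INTERFACE

Orientations are given as [roll, pitch, yaw] about the fixed x, y, z axes, in that order (R = Rz(yaw) Ry(pitch) Rx(roll)).
In Python, from cell import ctrl, get_image, camera_params gives the robot as it stands. The module is installed in compiled form; this text tells all that it offers.
- The arm moves only by the shell command python3 -m handwheel 'ROWS'. ROWS is text: rows parted by semicolons, each of 7 numbers parted by spaces: the opening, from -1 (shut) to 1 (fully open), then the shift along the tool's x, y, z in mm, then the turn, a rotation vector about the tool's x, y, z in rad. In form: grip x y z wx wy wz; .... A call has 1 to 10 rows; each row shifts and turns the pose as measured when the row begins, along the tool's axes as they then stand; what a row does not reach is not made up. A row lasts 1/10 s, in which the tool goes at most 50 mm and 8.59 degrees, less where a joint would pass 70% of its speed; a pose out of reach is approached as far as the arm can. A call with a gripper value outside its range is refused whole. The fingers move at their own pace and stop on an object; the grip force is fixed at half the most. Time passes only in rows, so rows that do not move let the fingers close. It gives the time, the measured TCP pose, the force and the opening at its end, in the units of the state.
- ctrl.read_state(): the state, without advancing time (a new reading comes with each control period).
- get_image(name): name is "scene" or "top" or "wrist"; returns the picture (420x560x3 uint8, blue, green, red); there is no depth.
- camera_params(name): a dict with "fx", "fy", "cx", "cy" (pixels), "eye" and "orientation" of the camera in the world. Camera axes: x right, y up, looking along -z (the intrinsics and any distortion apply to the point x, -y, -z); pixel columns grow to the right and rows downward; lengths in mm; the calibration is good to about 2 mm. A picture is of the moment at which its call begins: read the wrist's pose just before it. camera_params takes no time and is no camera call; for the wrist camera it gives the pose at the moment of the call.
- ctrl.finish_job(): hands the job in, once; it reports no verdict.
The state is a dict: "clock": time; "qpos": joint angles; "qd": joint speeds; "tau": joint torques, N m; "eef_pos": TCP position; "tool_rot": TCP orientation; "force": force on the tool from outside, world axes, zero at the start; "torque": the same for the moment, N m; "width": finger opening in mm.
Only numpy, scipy, OpenCV 4.12 (cv2) and the standard library are available. Lean on these libraries where they do the work, as an engineer would, in place of code of your own. Each camera call takes 0.05 s, during which the arm holds its last target.

TASK

The charging dock has lost power with the handhelds still locked in. Take the red-handled release pin from the rack, push it down through the small hole in front of the yellow handheld, gently and only as far as it takes for that handheld to spring up, and hang the pin back in its own hole in the rack. Then lift the yellow handheld out and stand it upright in the free pocket of the small carton, setting it down rather than dropping it, and leave everything else on the bench alone.

Things in the scene. Friction and masses are not known exactly. Their poses are not given: they have to be found in the camera images.
- dock: Grey locking charging dock, fixed, 130 x 330 x 58 mm (x, y, z); origin under its centre, z up. Three slots 31 x 81 mm centred at x = -20 mm, y = -110, 0, +110 mm, each with its own release hole at x = +32 mm, same y, in a 26 mm white bushing flush with the top. More than 20 N from the pin damages dock or lever. A freed handheld springs up 12 mm and stays up; a locked one must not be pulled.
- hole0 (a point): Mouth of the release hole of the bay at dock y = -110 mm: 8 mm wide, chamfered, vertical, through the 5 mm cover, 58 mm above the bench; axes as the dock's. Below hides a spring lever: its pad lies 12 to 38 mm below the mouth (differs each time), gives against about 3 to 10 N, frees its handheld after 2 to 6 mm and stops solidly about 8 mm after first touch.
- hole1 (a point): The same for the middle bay, dock y = 0 (its lever set at another depth, 12 to 38 mm).
- hole2 (a point): The same for the bay at dock y = +110 mm (its lever set at another depth, 12 to 38 mm).
- yellow_handheld: Yellow barcode terminal 28 x 78 x 140 mm (x, y, z), 0.25 to 0.4 kg; origin at the centre of its underside, z up. Locked upright in any one of the three bays, sunk 42 mm (underside 16 mm above the bench, 28 mm once freed). Screen and a latch groove (6 mm deep, 22 to 32 mm above the underside) face its +x; its bay's release hole lies 52 mm from its centre along +x.
- black_handheld: Black terminal of the same size, locked in another bay; leave it locked.
- blue_handheld: Blue terminal of the same size, locked in another bay; leave it locked.
- pin: Release pin hanging upright in one of the rack's two holes. From the tip up: steel shaft 5 mm thick, 90 mm long, round end; black collar 20 mm wide, 4 mm high; round red handle 16 mm wide, ending 162 mm from the tip. Origin at the tip, z up towards the handle. 60 g. The collar rests on the rack's shelf.
- rack: Aluminium tool rack fixed on the bench: a shelf 160 x 60 mm (x, y), 6 mm thick, its top 105 mm above the bench, on two end legs; origin on the bench under its centre. Two 9 mm through holes at x = -40 and +40 mm, y = 0: one holds the pin, the other the driver.
- driver: Blue-handled driver in the other hole of the rack, shaped as the pin with a 22 mm wide handle; leave it.
- carton: Small open cardboard carton fixed on the bench, 104 x 104 x 65 mm, walls and floor 4 mm; origin under its centre. A divider across its middle makes two pockets, each 46 mm (x) by 96 mm (y); that at +x holds a spare battery, that at -x is free. Short flaps lean outwards at its +x and +y edges.
- pocket (a point): Centre of the floor of the free pocket, 4 mm above the bench; axes as the carton's: the pocket is 46 mm along x and 96 mm along y.
- spare_battery: Black battery 22 x 60 x 45 mm standing in the other pocket; leave it.
- tape_roll: Roll of brown tape lying flat, 100 mm across, 48 mm high; leave it.
- small_parcel: Closed parcel 110 x 80 x 50 mm; leave it.
- marker: Marker pen 120 mm long lying on the bench; leave it.

How it is judged:
By the outcome, as a careful person would: the job done as asked, in the order asked, and still so for the second after the job is handed in, with the robot touching nothing.
It also fails if it takes over 69 s, if anything falls off the work surface, if the arm or the gripper's body presses on something with over 40 N, if the wrist force passes 120 N, or if a joint passes its speed limit or range.

## Working session

There is one attempt and no reset: what is moved stays moved. The work goes in short steps, Python scripts to look and compute and a shell command to move; the robot and the scene stay as the last step left them, time stands still between calls to the robot, and variables do not carry over. Pictures are saved under pics/ and viewed, and the job is handed in when it is done.

```bash
mkdir -p pics
cat > h.py <<'E'
import numpy as np, cv2
from cell import ctrl,get_image,camera_params
E
python3 - <<'E'
from h import *
s=ctrl.read_state()
print({k:np.round(v,3) for k,v in s.items()})
for n in ["scene","top","wrist"]:
    p=camera_params(n); print(n,p)
    cv2.imwrite(f"pics/{n}0.png",get_image(n))
E
```

```text
{'clock': np.float64(0.0), 'qpos': array([ 1.238,  0.629,  0.038,  1.518, -0.027,  0.996, -0.02 ]), 'qd': array([-0.001, -0.001, -0.001, -0.   , -0.003, -0.001,  0.   ]), 'tau': array([ 1.0000e-03, -5.6339e+01,  1.2260e+00, -1.9344e+01,  1.1000e-02,
        1.1000e-02, -0.0000e+00]), 'eef_pos': array([ 171.241, -626.403,  238.4  ]), 'tool_rot': array([-3.124,  1.569,  1.856]), 'force': array([-0.234, -0.227,  0.114]), 'torque': array([-0.045,  0.004, -0.059]), 'width': np.float64(85.524)}
scene {'fx': 388.1415599200173, 'fy': 388.1415599200173, 'cx': 281.9555117705343, 'cy': 201.9355342308272, 'eye': array([1173.85028201,   14.41348424,  630.03966359]), 'orientation': array([ 0.81747131, -0.00465979,  1.59248854])}
top {'fx': 392.78714083506816, 'fy': 392.78714083506816, 'cx': 273.94027617788123, 'cy': 209.35362573530855, 'eye': array([ 443.86323391,    2.0189791 , 1030.81524743]), 'orientation': array([ 0.14245384, -0.0041193 , -1.54193166])}
wrist {'fx': 296.6399361958459, 'fy': 296.6399361958459, 'cx': 277.4824136462168, 'cy': 216.2705534554702, 'eye': array([ 238.14591511, -608.54857342,  372.33662566]), 'orientation': array([-0.27540041,  0.00179565, -1.30423026])}
```

View pics/scene0.png

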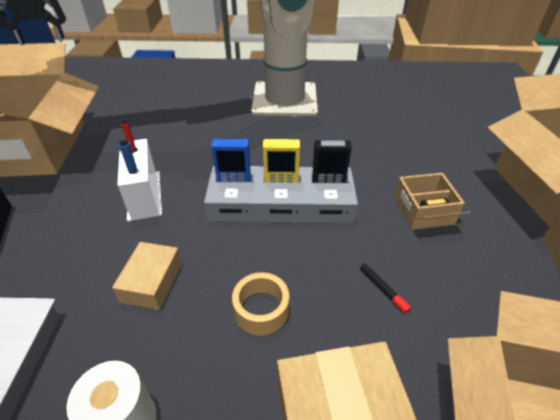

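View pics/top0.png

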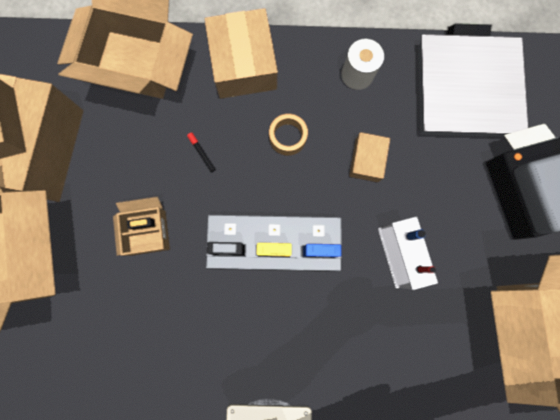

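View pics/wrist0.png

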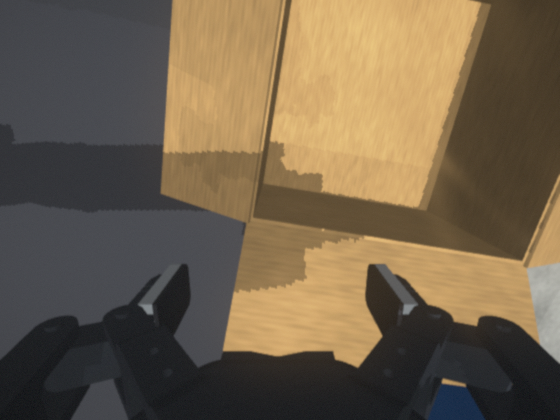

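The scene view shows, from -y to +y, blue, yellow (middle bay, hole1 at about (281,194)) and black. The rack is on the -y side with the red pin at its far, robot-side end (top view about (425,269)). The carton is on the +y side with its free pocket nearest the robot (top view about (138,241)). I'll zoom in to measure.

```bash
cat >> h.py <<'E'
from scipy.spatial.transform import Rotation as Rn
def cam(n): 
    p=camera_params(n); return p, Rn.from_euler('xyz',p['orientation']).as_matrix()
def proj(P,c):
    p,R=c; q=(np.atleast_2d(P)-p['eye'])@R
    return np.c_[p['cx']+p['fx']*q[:,0]/-q[:,2], p['cy']-p['fy']*q[:,1]/-q[:,2]]
def unproj(uv,z,c):
    p,R=c; uv=np.atleast_2d(uv).astype(float); z=np.broadcast_to(z,len(uv))
    d=np.c_[(uv[:,0]-p['cx'])/p['fx'],-(uv[:,1]-p['cy'])/p['fy'],-np.ones(len(uv))]@R.T
    return p['eye']+d*((z-p['eye'][2])/d[:,2])[:,None]
def crop(img,x,y,w,h,k,name):
    c=cv2.resize(img[y:y+h,x:x+w],None,fx=k,fy=k,interpolation=cv2.INTER_CUBIC)
    cv2.imwrite('pics/'+name,c)
E
python3 - <<'E'
from h import *
t=cv2.imread('pics/top0.png'); s=cv2.imread('pics/scene0.png')
crop(t,200,205,150,75,5,'t_dock.png')
crop(t,375,210,70,85,7,'t_rack.png')
crop(t,105,190,70,75,8,'t_cart.png')
crop(s,110,115,60,110,5,'s_rack.png')
crop(s,195,130,170,100,4,'s_dock.png')
crop(s,385,165,90,70,7,'s_cart.png')
E
```

```text
(no output)
```

View pics/t_dock.png

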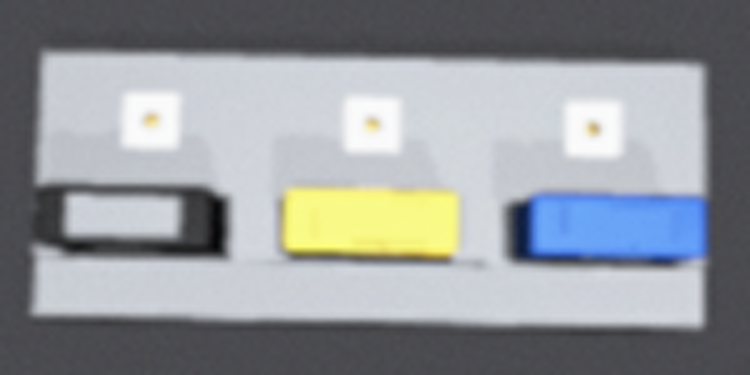

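View pics/t_rack.png

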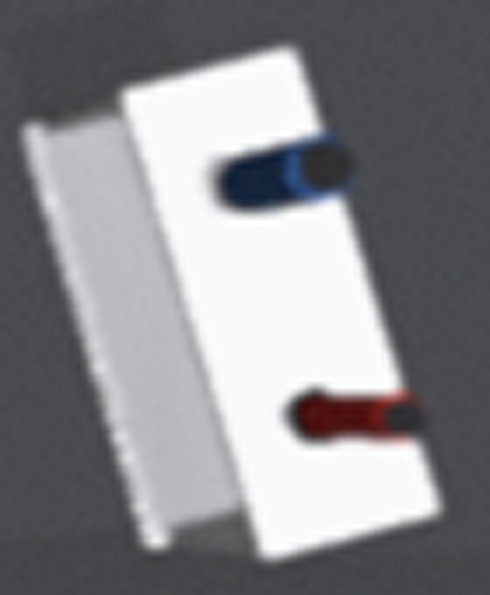

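View pics/t_cart.png

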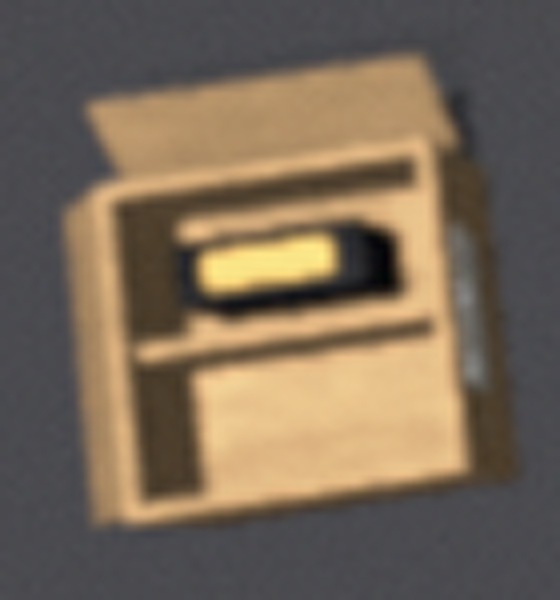

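View pics/s_rack.png

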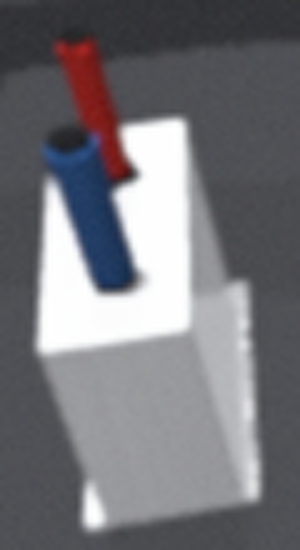

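View pics/s_dock.png

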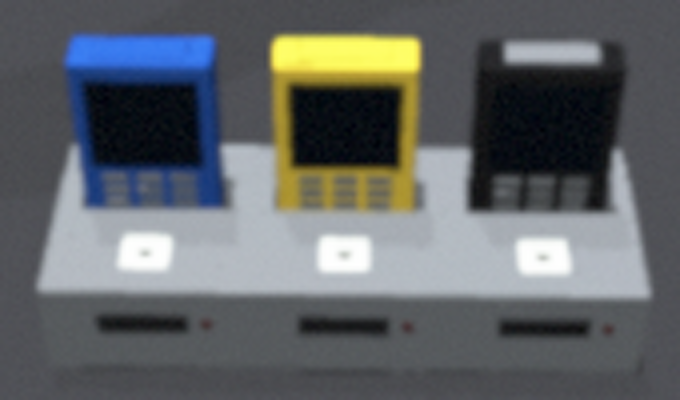

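View pics/s_cart.png

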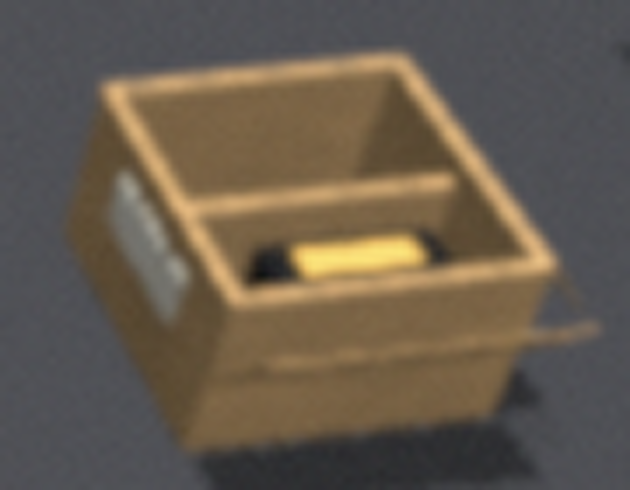

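```bash
cat > m.py <<'E'
from h import *
from scipy.optimize import least_squares
T=cam('top');S=cam('scene')
def px(c,k,x,y): return (np.array(c,float)+.5)/k-.5+[x,y]
def fit(model,tuv,suv,z0,name):
    # model: nominal pts Nx3 local; tuv list of (idx,pix)
    def res(q,full=False):
        c,s=np.cos(q[2]),np.sin(q[2]); P=model.copy()
        P[:,:2]=model[:,:2]@np.array([[c,s],[-s,c]])+q[:2]
        r=[]
        for L,C in ((tuv,T),(suv,S)):
            if L: r.append(proj(P[[i for i,_ in L]],C)-np.array([u for _,u in L]))
        return np.vstack(r).ravel()
    o=least_squares(res,z0); print(name,np.round(o.x,3),'res',np.round(o.fun.reshape(-1,2),1).tolist()); return o.x
t=lambda L,k,x,y:[(i,px(c,k,x,y)) for i,c in L]
# dock
m=np.array([[65,165,58],[65,-165,58],[-65,-165,58],[-65,165,58],[32,-110,58],[32,0,58],[32,110,58]],float)
d_t=t([(0,(42,50)),(1,(706,63)),(2,(704,327)),(3,(32,316)),(6,(151,120)),(5,(373,125)),(4,(594,128))],5,200,205)
d_s=t([(4,(145,253)),(5,(345,255)),(6,(543,258)),(0,(650,297)),(1,(38,290))],4,195,130)
q1=fit(m,d_t,[],[500,0,0],'dock top');q2=fit(m,[],d_s,[500,0,0],'dock scene');q=fit(m,d_t,d_s,[500,0,0],'dock')
for qq in(q1,q2,q):
    c,s=np.cos(qq[2]),np.sin(qq[2]); print('hole1',qq[0]+32*c,qq[1]+32*s)
# rack: try axes: +x along long
m=np.array([[80,30,105],[80,-30,105],[-80,-30,105],[-80,30,105],[-40,0,109],[40,0,109],[-40,0,177],[40,0,177]],float)
r_t=t([(0,(120,90)),(1,(295,45)),(2,(440,512)),(3,(268,560)),(6,(404,416)),(7,(327,166))],7,375,210)
r_s=t([(1,(50,180)),(0,(185,120)),(3,(190,330)),(2,(40,350))],5,110,115)
r_s=t([(3,(185,120)),(0,(190,330)),(1,(40,350)),(6,(75,40)),(7,(70,138))],5,110,115)
fit(m,r_t,[],[450,-350,0],'rack top');fit(m,[],r_s,[450,-350,0],'rack sc');q=fit(m,r_t,r_s,[450,-350,0],'rack')
c,s=np.cos(q[2]),np.sin(q[2]); print('pin',q[0]-40*c,q[1]-40*s)
m=np.array([[52,52,65],[52,-52,65],[-52,-52,65],[-52,52,65]],float)
c_t=t([(0,(103,183)),(1,(435,140)),(2,(470,475)),(3,(125,520))],8,105,190)
c_s=t([(0,(555,265)),(1,(235,305)),(2,(103,85)),(3,(403,55))],7,385,165)
fit(m,c_t,[],[450,350,0],'cart top');fit(m,[],c_s,[450,350,0],'cart sc');q=fit(m,c_t,c_s,[450,350,0],'cart')
c,s=np.cos(q[2]),np.sin(q[2]); print('pocket',q[0]-25*c,q[1]-25*s)
E
python3 m.py
```

```text
dock top [ 5.01321e+02 -1.21000e-01  1.10000e-02] res [[0.2, 0.3], [-0.4, 0.2], [0.3, 0.1], [-0.0, -0.2], [0.0, -0.1], [-0.1, -0.3], [-0.0, -0.0]]
dock scene [5.03601e+02 1.88000e-01 1.00000e-02] res [[0.1, -0.3], [-0.2, -0.3], [0.2, -0.4], [0.3, 0.4], [-0.4, 0.4]]
dock [5.02005e+02 7.00000e-03 1.00000e-02] res [[0.2, 0.0], [-0.4, -0.1], [0.3, -0.2], [-0.1, -0.5], [-0.0, -0.4], [-0.1, -0.5], [-0.1, -0.3], [0.1, -0.8], [-0.2, -0.7], [0.1, -0.9], [0.2, -0.1], [-0.4, -0.1]]
hole1 533.319023295935 0.21740316348846467
hole1 535.5992242031028 0.49417476420403983
hole1 534.0029815670855 0.33962404473773944
rack top [ 4.84746e+02 -3.31159e+02  2.86000e-01] res [[0.7, 0.3], [-0.2, 0.3], [-0.0, -0.3], [-0.1, -0.4], [0.0, 0.2], [-0.3, 0.0]]
rack sc [ 4.85954e+02 -3.30014e+02  2.82000e-01] res [[-0.1, -0.2], [-0.1, -0.6], [-0.1, 0.1], [0.2, -0.1], [0.1, 0.7]]
rack [ 4.84961e+02 -3.30782e+02  2.85000e-01] res [[0.6, 0.1], [-0.4, 0.2], [-0.2, -0.4], [-0.3, -0.6], [-0.2, 0.1], [-0.5, -0.1], [-0.4, -0.5], [-0.3, -0.9], [-0.2, -0.2], [-0.1, -0.3], [-0.1, 0.4]]
pin 446.57331529901666 -342.02533616426484
cart top [5.19944e+02 3.30113e+02 1.60000e-01] res [[-0.2, 0.1], [0.2, 0.1], [-0.3, -0.1], [0.3, -0.1]]
cart sc [5.21630e+02 3.31562e+02 1.82000e-01] res [[0.3, 0.2], [-0.1, -0.2], [0.0, 0.0], [-0.2, -0.1]]
cart [5.20730e+02 3.31087e+02 1.71000e-01] res [[-0.8, 0.1], [-0.4, -0.4], [-0.5, -0.7], [0.1, -0.3], [-0.2, 0.2], [-0.8, -0.7], [-0.1, -0.4], [-0.2, -0.2]]
pocket 496.09486952688223 326.8327093401402
```

```bash
cat >> h.py <<'E'
def st():
    s=ctrl.read_state(); return s, np.array(s['eef_pos']), Rn.from_euler('xyz',s['tool_rot'])
def Rtgt(jaw):  # tool x down, tool z (jaw) along world angle jaw
    x=np.array([0,0,-1.]); z=np.array([np.cos(jaw),np.sin(jaw),0]); y=np.cross(z,x)
    return Rn.from_matrix(np.c_[x,y,z])
def plan(P,jaw):
    s,p,R=st(); Rt=Rtgt(jaw)
    best=min((Rtgt(jaw),Rtgt(jaw+np.pi)),key=lambda r:(R.inv()*r).magnitude())
    rv=(R.inv()*best).as_rotvec(); d=R.inv().apply(np.array(P)-p)
    dt=best.inv().apply(np.array(P)-p)
    print('t',round(float(s['clock']),2),'pos',p.round(1),'R x',R.as_matrix()[:,0].round(3),'z',R.as_matrix()[:,2].round(3),'q',np.round(s['qpos'],2),'F',np.round(s['force'],1),'w',round(float(s['width']),1))
    print('d now-tool',d.round(1),'d target-tool',dt.round(1),'rot',rv.round(3),'dw',(np.array(P)-p).round(1))
E
python3 - <<'E'
from h import *
plan([446.6,-342,240],np.pi/2)
E
```

```text
t 0.15 pos [ 171.3 -626.5  238.6] R x [-0.     0.001 -1.   ] z [ 0.264 -0.965 -0.001] q [ 1.24  0.63  0.04  1.52 -0.03  1.   -0.02] F [ 0.3 -0.2  0.2] w 85.4
d now-tool [  -1.1  340.6 -201.9] d target-tool [  -1.4  275.3 -284.5] rot [ 0.267 -0.001  0.   ] dw [275.3 284.5   1.4]
```

```bash
python3 -m handwheel '1 -15 0 0 0.134 0 0; 1 -10 0 0 0.134 0 0; 1 0 30 -31 0 0 0; 1 0 30 -31 0 0 0; 1 0 30 -31 0 0 0; 1 0 30 -31 0 0 0; 1 0 30 -31 0 0 0; 1 0 30 -31 0 0 0; 1 0 30 -31 0 0 0; 1 0 0 0 0 0 0'
python3 - <<'E'
from h import *
plan([446.6,-342,240],np.pi/2)
E
```

```text
clock: 1.15
eef_pos: [389.5, -404.1, 260.2]
tool_rot: [-2.587, 1.564, 2.108]
force: [0.1, -0.9, 0.2]
width: 85.7
t 1.15 pos [ 389.5 -404.1  260.2] R x [-0.004  0.006 -1.   ] z [-0.018 -1.    -0.006] q [ 0.69  0.48  0.1   1.74 -0.06  0.93 -0.77] F [ 0.1 -0.9  0.2] w 85.7
d now-tool [ 20.4  56.1 -63. ] d target-tool [ 20.2  57.1 -62.1] rot [-0.018 -0.006  0.004] dw [ 57.1  62.1 -20.2]
```

```bash
python3 -m handwheel '1 0 28 -31 -0.018 -0.006 0.004; 1 0 28 -31 0 0 0; 1 0 0 0 0 0 0'
python3 - <<'E'
from h import *
plan([446.6,-342,240],np.pi/2)
W=cam('wrist')
im=get_image('wrist'); cv2.imwrite('pics/w1.png',im)
print(W[0]['eye'],proj([[446.6,-342,177],[446.6,-342,109],[485+.96*40,-331+.28*40,177]],W))
E
```

```text
clock: 1.45
eef_pos: [447.4, -341.0, 259.6]
tool_rot: [-1.215, 1.57, -2.784]
force: [0.3, 0.1, 0.2]
width: 85.2
t 1.45 pos [ 447.4 -341.   259.6] R x [-0. -0. -1.] z [ 0.002 -1.     0.   ] q [ 0.54  0.48  0.09  1.74 -0.05  0.92 -0.92] F [0.3 0.1 0.2] w 85.2
d now-tool [19.6 -0.8  1. ] d target-tool [19.6 -0.8  1. ] rot [0.002 0.    0.   ] dw [ -0.8  -1.  -19.6]
[ 516.64867976 -340.94240381  393.41267817] [[278.75249275 227.3071302 ]
 [278.47027536 206.07240311]
 [247.11403313 122.17444746]]
```

View pics/w1.png

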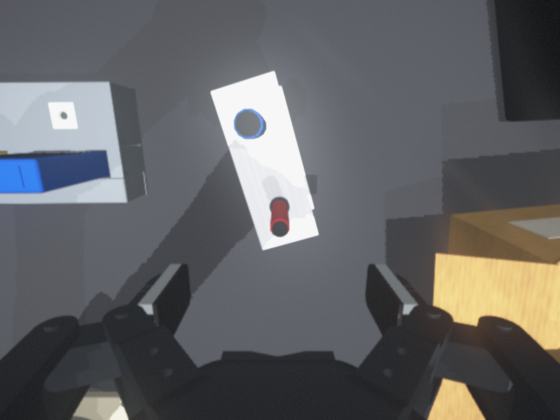

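The wrist view shows the pin top at about (280,229), within 2 px of the prediction. I'm descending.

```bash
python3 -m handwheel '1 32 -0.4 0.5 0 0 0; 1 32 -0.4 0.5 0 0 0; 1 30 -0.4 0.4 0 0 0; 1 20 0 0 0 0 0; 1 8 0 0 0 0 0; 1 0 0 0 0 0 0'
python3 - <<'E'
from h import *
plan([446,-342.5,137],np.pi/2)
W=cam('wrist')
cv2.imwrite('pics/w2.png',get_image('wrist'))
E
```

```text
clock: 2.1
eef_pos: [437.9, -354.6, 134.7]
tool_rot: [-0.379, 1.561, -1.96]
force: [-1.5, 0.1, -0.4]
width: 85.4
t 2.1 pos [ 437.9 -354.6  134.7] R x [-0.004 -0.009 -1.   ] z [-0.01  -1.     0.009] q [ 0.57  0.64  0.08  1.86 -0.07  0.63 -0.89] F [-1.5  0.1 -0.4] w 85.4
d now-tool [ -2.4   7.9 -12.2] d target-tool [ -2.3   8.1 -12.1] rot [-0.01   0.009  0.004] dw [ 8.1 12.1  2.3]
```

View pics/w2.png

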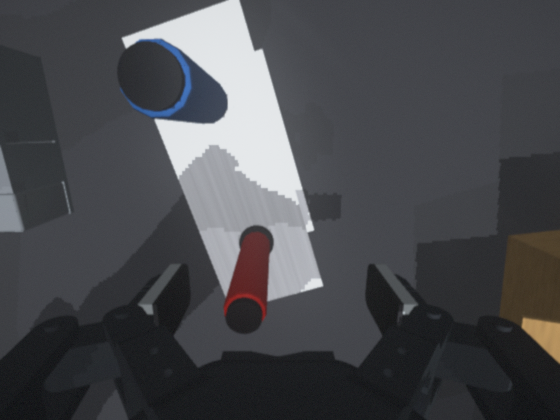

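The tool drifted about 15 mm sideways on the fast descent without touching anything. I'll correct in smaller steps.

```bash
python3 -m handwheel '1 -1 4 -6 -0.01 0.009 0.004; 1 -1 4 -6 0 0 0; 1 0 0 0 0 0 0'
python3 - <<'E'
from h import *
plan([446,-342.5,137],np.pi/2)
E
```

```text
clock: 2.45
eef_pos: [448.1, -343.9, 140.5]
tool_rot: [1.047, 1.564, -0.525]
force: [0.3, 0.8, 0.4]
width: 85.1
t 2.45 pos [ 448.1 -343.9  140.5] R x [ 0.006 -0.003 -1.   ] z [-0.001 -1.     0.003] q [ 0.56  0.64  0.07  1.86 -0.07  0.64 -0.9 ] F [0.3 0.8 0.4] w 85.1
d now-tool [ 3.4 -2.2 -1.4] d target-tool [ 3.5 -2.1 -1.4] rot [-0.001  0.003 -0.006] dw [-2.1  1.4 -3.5]
```

```bash
python3 -m handwheel '1 3 -1.5 -1.4 0 0.003 -0.006; 1 0 0 0 0 0 0; 1 0 0 0 0 0 0'
python3 - <<'E'
from h import *
plan([446,-342.5,137],np.pi/2)
cv2.imwrite('pics/w3.png',get_image('wrist'))
E
```

```text
clock: 2.75
eef_pos: [447.7, -342.3, 138.8]
tool_rot: [0.784, 1.568, -0.786]
force: [0.3, 0.4, -0.1]
width: 84.9
t 2.75 pos [ 447.7 -342.3  138.8] R x [ 0.002 -0.002 -1.   ] z [ 0.001 -1.     0.002] q [ 0.56  0.64  0.07  1.86 -0.07  0.64 -0.9 ] F [ 0.3  0.4 -0.1] w 84.9
d now-tool [ 1.8 -1.8  0.2] d target-tool [ 1.8 -1.7  0.2] rot [ 0.001  0.002 -0.002] dw [-1.7 -0.2 -1.8]
```

View pics/w3.png

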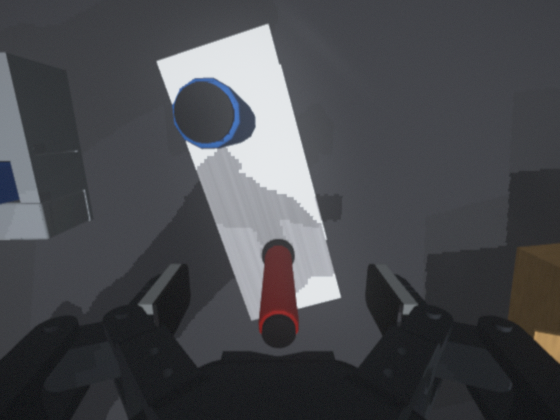

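```bash
python3 - <<'E'
from h import *
W=cam('wrist'); print(unproj([[279,329]],177,W), unproj([[278,251]],109,W))
E
python3 -m handwheel '-1 1.5 -1.2 0 0 0 0; -1 0 0 0 0 0 0; -1 0 0 0 0 0 0; -1 0 0 0 0 0 0; -1 0 0 0 0 0 0; -1 0 0 0 0 0 0; -1 0 0 0 0 0 0; -1 0 0 0 0 0 0'
python3 - <<'E'
from h import *
plan([446,-342.5,137],np.pi/2)
cv2.imwrite('pics/w4.png',get_image('wrist'))
E
```

```text
[[ 445.9482901  -342.73264891  177.        ]] [[ 449.37775253 -342.56355959  109.        ]]
clock: 3.6
eef_pos: [446.0, -342.6, 137.0]
tool_rot: [0.608, 1.569, -0.963]
force: [-0.6, -0.0, -0.1]
width: 14.6
t 3.6 pos [ 446.  -342.6  137. ] R x [ 0.001 -0.002 -1.   ] z [-0.    -1.     0.002] q [ 0.56  0.64  0.07  1.87 -0.07  0.64 -0.9 ] F [-0.6 -0.  -0.1] w 14.6
d now-tool [-0.   0.  -0.1] d target-tool [-0.   0.  -0.1] rot [-0.     0.002 -0.001] dw [0.  0.1 0. ]
```

View pics/w4.png

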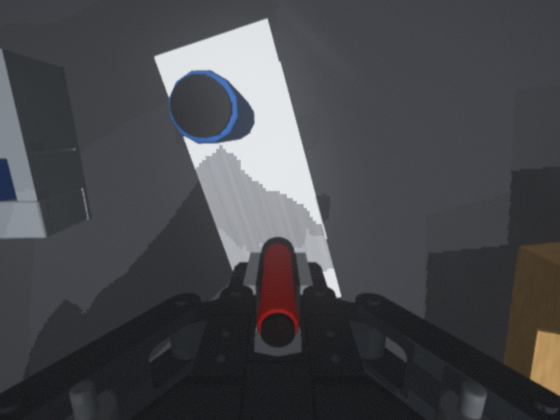

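The pin is gripped (14.6 mm opening), centred between the pads. I'm lifting slowly because of the drift.

```bash
python3 -m handwheel '-1 -6 0 0 0 0 0; -1 -8 0 0 0 0 0; -1 -8 0 0 0 0 0'
python3 - <<'E'
from h import *
plan([446,-342.6,240],np.pi/2)
E
```

```text
clock: 3.95
eef_pos: [445.2, -341.9, 159.4]
tool_rot: [-1.522, 1.57, -3.093]
force: [-0.7, 0.1, -0.0]
width: 14.6
t 3.95 pos [ 445.2 -341.9  159.4] R x [-0.001 -0.    -1.   ] z [-0. -1.  0.] q [ 0.55  0.61  0.08  1.85 -0.07  0.69 -0.9 ] F [-0.7  0.1 -0. ] w 14.6
d now-tool [-80.6   0.7   0.7] d target-tool [-80.6   0.8   0.7] rot [-0.     0.     0.001] dw [ 0.8 -0.7 80.6]
```

```bash
python3 -m handwheel '-1 -8 0.7 0.6 0 0 0; -1 -9 0.3 0.3 0 0 0; -1 -9 0.3 0.3 0 0 0; -1 -9 0.3 0.3 0 0 0; -1 -9 0.3 0.3 0 0 0; -1 -9 0.3 0.3 0 0 0; -1 -9 0.3 0.3 0 0 0;-1 -9 0.3 0.3 0 0 0;-1 -9 0.3 0.3 0 0 0;-1 -9 0.3 0.3 0 0 0'
python3 - <<'E'
from h import *
plan([534,0.3,295],np.pi/2)
E
```

```text
clock: 4.95
eef_pos: [449.0, -345.5, 257.7]
tool_rot: [0.373, 1.57, -1.197]
force: [0.3, -0.1, -0.3]
width: 14.7
t 4.95 pos [ 449.  -345.5  257.7] R x [ 0.    -0.001 -1.   ] z [-0.    -1.     0.001] q [ 0.54  0.49  0.09  1.74 -0.05  0.92 -0.91] F [ 0.3 -0.1 -0.3] w 14.7
d now-tool [ -37.7   85.  -345.8] d target-tool [ -37.3   85.  -345.8] rot [-0.     0.001 -0.   ] dw [ 85.  345.8  37.3]
```

```bash
python3 -m handwheel '-1 -20 4 -10 0 0 0; -1 -17 8 -25 0 0 0; -1 0 8 -33 0 0 0; -1 0 8 -33 0 0 0; -1 0 8 -33 0 0 0; -1 0 8 -33 0 0 0; -1 0 8 -33 0 0 0; -1 0 8 -33 0 0 0; -1 0 8 -33 0 0 0; -1 0 8 -33 0 0 0'
python3 - <<'E'
from h import *
plan([534,0.3,295],np.pi/2)
E
```

```text
clock: 5.95
eef_pos: [529.3, -44.5, 301.7]
tool_rot: [0.726, 1.56, -0.859]
force: [1.1, 0.6, -1.6]
width: 14.5
t 5.95 pos [529.3 -44.5 301.7] R x [ 0.007 -0.008 -1.   ] z [-0.014 -1.     0.008] q [-0.    0.38  0.04  1.77 -0.01  0.98 -1.54] F [ 1.1  0.6 -1.6] w 14.5
d now-tool [  6.4   4.  -45. ] d target-tool [  6.7   4.7 -44.8] rot [-0.014  0.008 -0.007] dw [ 4.7 44.8 -6.7]
```

```bash
python3 -m handwheel '-1 3 2 -20 -0.014 0.008 -0.007; -1 3 2 -20 0 0 0; -1 12 0 -2 0 0 0; -1 12 0 0 0 0 0; -1 12 0 0 0 0 0; -1 12 0 0 0 0 0; -1 12 0 0 0 0 0; -1 12 0 0 0 0 0; -1 0 0 0 0 0 0; -1 0 0 0 0 0 0'
python3 - <<'E'
from h import *
plan([534,0.3,195],np.pi/2)
E
```

```text
clock: 6.95
eef_pos: [531.5, -6.8, 218.1]
tool_rot: [-0.937, 1.563, -2.505]
force: [1.1, -0.2, -1.3]
width: 14.5
t 6.95 pos [531.5  -6.8 218.1] R x [-0.006 -0.005 -1.   ] z [ 0.002 -1.     0.004] q [-0.06  0.49  0.02  1.87 -0.01  0.79 -1.6 ] F [ 1.1 -0.2 -1.3] w 14.5
d now-tool [23.1  2.7 -7.2] d target-tool [23.1  2.5 -7.1] rot [0.002 0.004 0.006] dw [  2.5   7.1 -23.1]
```

```bash
python3 -m handwheel '-1 7 1.3 -4 0.002 0.004 0.006; -1 7 1 -3 0 0 0; -1 7 0 0 0 0 0; -1 0 0 0 0 0 0; -1 0 0 0 0 0 0'
python3 - <<'E'
from h import *
plan([534,0.3,195],np.pi/2)
for n in ('wrist','scene','top'):
    C=cam(n);s,p,R=st(); im=get_image(n); cv2.imwrite(f'pics/{n}5.png',im)
    tip=p+R.apply([122,0,0]); print(n,'tip',tip.round(1),proj(tip,C).round(1),'hole',proj([534,.3,58],C).round(1))
t=cv2.imread('pics/top5.png');s=cv2.imread('pics/scene5.png');w=cv2.imread('pics/wrist5.png')
crop(s,240,120,80,90,6,'s5c.png');crop(t,240,210,80,60,7,'t5c.png');crop(w,220,150,120,100,6,'w5c.png')
E
```

```text
clock: 7.45
eef_pos: [534.6, -0.4, 196.4]
tool_rot: [1.317, 1.568, -0.254]
force: [0.3, 0.4, -0.9]
width: 14.3
t 7.45 pos [ 5.346e+02 -4.000e-01  1.964e+02] R x [ 0.002 -0.001 -1.   ] z [-0.001 -1.     0.001] q [-0.07  0.52  0.02  1.89 -0.01  0.73 -1.61] F [ 0.3  0.4 -0.9] w 14.3
d now-tool [ 1.4 -0.6 -0.7] d target-tool [ 1.4 -0.6 -0.7] rot [-0.001  0.001 -0.002] dw [-0.6  0.7 -1.4]
wrist tip [ 5.349e+02 -5.000e-01  7.440e+01] [[277.5 213. ]] hole [[276.7 209.4]]
scene tip [ 5.347e+02 -4.000e-01  7.430e+01] [[280.3 187.3]] hole [[280.6 192.6]]
top tip [ 5.349e+02 -5.000e-01  7.450e+01] [[274.5 228.1]] hole [[274.1 229.1]]
```

View pics/wrist5.png

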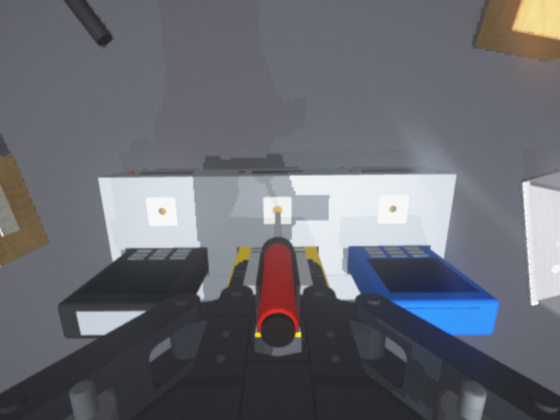

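View pics/s5c.png

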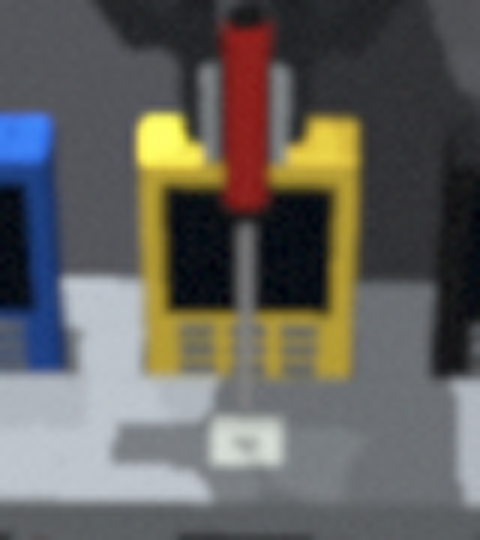

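View pics/t5c.png

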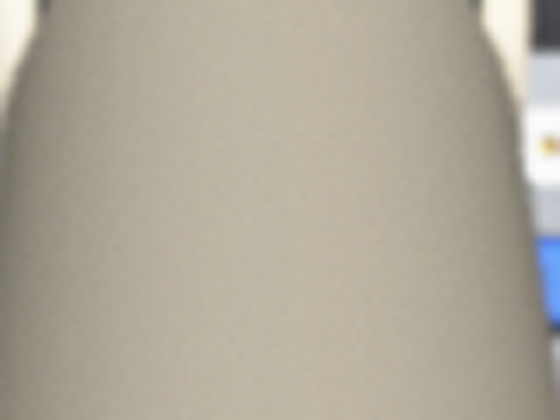

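View pics/w5c.png

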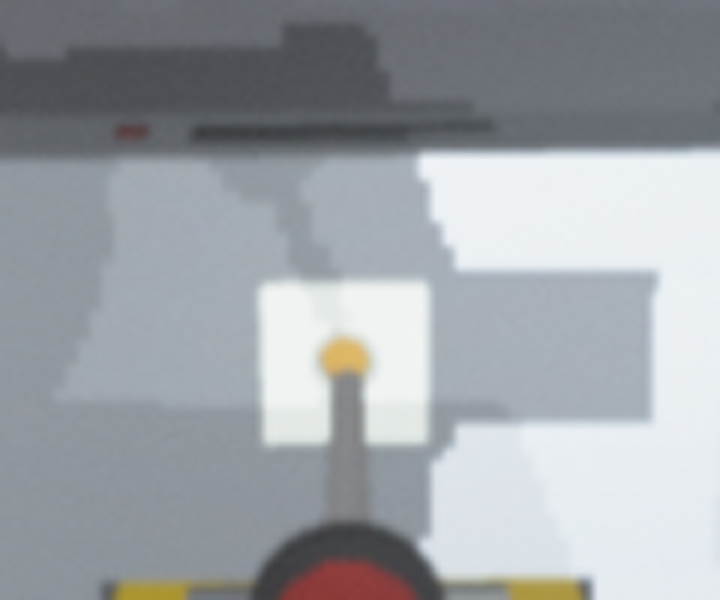

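The wrist view shows the pin tip at about (277.8,213) and the hole at (277.3,209.6). Geometry puts the hole at (534, -0.1), and the scene view shows the pin in the same column as the hole. I'll trim and lower.

```bash
python3 -m handwheel '-1 4 -0.8 -0.3 -0.001 0.001 -0.002; -1 4 0 0 0 0 0; -1 3 0 0 0 0 0; -1 0 0 0 0 0 0; -1 0 0 0 0 0 0'
python3 - <<'E'
from h import *
plan([533.9,-.1,183],np.pi/2)
C=cam('wrist');s,p,R=st(); im=get_image('wrist')
tip=p+R.apply([122,0,0]); print('tip',tip.round(1),proj(tip,C).round(1),'hole',proj([534,-.1,58],C).round(1))
crop(im,230,150,90,75,8,'w6c.png')
im=get_image('scene');crop(im,240,120,80,90,6,'s6c.png')
E
```

```text
clock: 8.1
eef_pos: [534.0, -0.2, 185.0]
tool_rot: [1.923, 1.569, 0.352]
force: [0.8, 0.6, -0.6]
width: 14.7
t 8.1 pos [ 5.34e+02 -2.00e-01  1.85e+02] R x [ 0.001  0.    -1.   ] z [ 0. -1. -0.] q [-0.06  0.53  0.02  1.9  -0.02  0.71 -1.61] F [ 0.8  0.6 -0.6] w 14.7
d now-tool [ 2.  -0.1 -0.1] d target-tool [ 2.  -0.1 -0.1] rot [ 0.    -0.    -0.001] dw [-0.1  0.1 -2. ]
tip [ 5.342e+02 -2.000e-01  6.300e+01] [[277.5 213. ]] hole [[277.4 211.8]]
```

View pics/w6c.png

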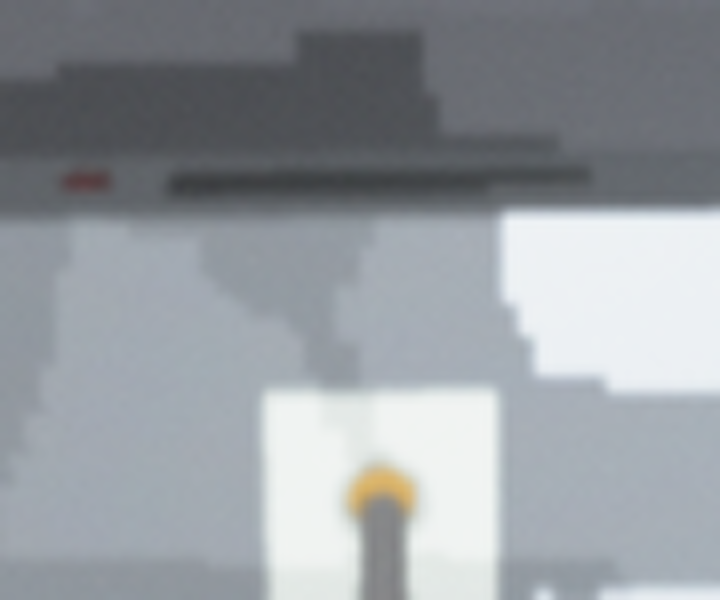

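View pics/s6c.png

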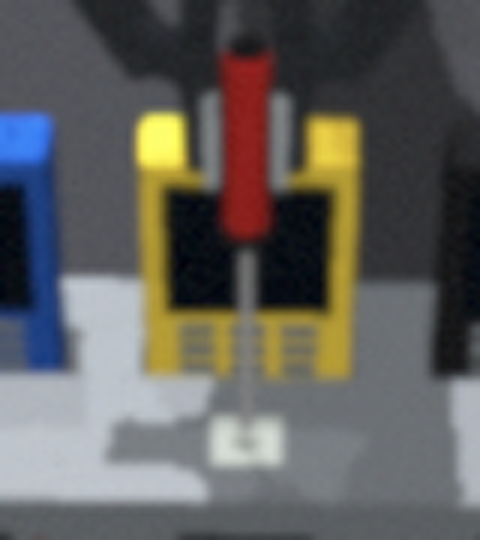

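```bash
python3 -m handwheel '-1 2.5 0.3 0 0 0 0; -1 2.5 0 0 0 0 0; -1 2.5 0 0 0 0 0; -1 0 0 0 0 0 0'
python3 - <<'E'
from h import *
plan([534.2,-.1,170],np.pi/2)
E
```

```text
clock: 8.6
eef_pos: [534.5, -0.2, 177.2]
tool_rot: [1.817, 1.569, 0.247]
force: [0.1, -0.4, -0.4]
width: 15.1
t 8.6 pos [ 5.345e+02 -2.000e-01  1.772e+02] R x [ 0.002  0.    -1.   ] z [ 0. -1. -0.] q [-0.06  0.55  0.02  1.91 -0.02  0.69 -1.61] F [ 0.1 -0.4 -0.4] w 15.1
d now-tool [ 7.2 -0.3 -0.1] d target-tool [ 7.2 -0.3 -0.1] rot [ 0.    -0.    -0.002] dw [-0.3  0.1 -7.2]
```

```bash
python3 -m handwheel '-1 2.5 -0.2 0 0 0 -0.002; -1 2.5 0 0 0 0 0; -1 2.5 0 0 0 0 0; -1 0 0 0 0 0 0'
python3 - <<'E'
from h import *
plan([534.2,-.1,168],np.pi/2)
im=get_image('scene');crop(im,240,120,80,90,6,'s7c.png')
E
```

```text
clock: 9.0
eef_pos: [534.3, -0.2, 168.9]
tool_rot: [-2.491, 1.57, 2.222]
force: [-0.3, 0.0, -0.0]
width: 14.2
t 9.0 pos [ 5.343e+02 -2.000e-01  1.689e+02] R x [-0.  0. -1.] z [ 0. -1. -0.] q [-0.06  0.56  0.02  1.91 -0.02  0.67 -1.61] F [-0.3  0.  -0. ] w 14.2
d now-tool [ 0.9 -0.1 -0.1] d target-tool [ 0.9 -0.1 -0.1] rot [ 0. -0.  0.] dw [-0.1  0.1 -0.9]
```

View pics/s7c.png

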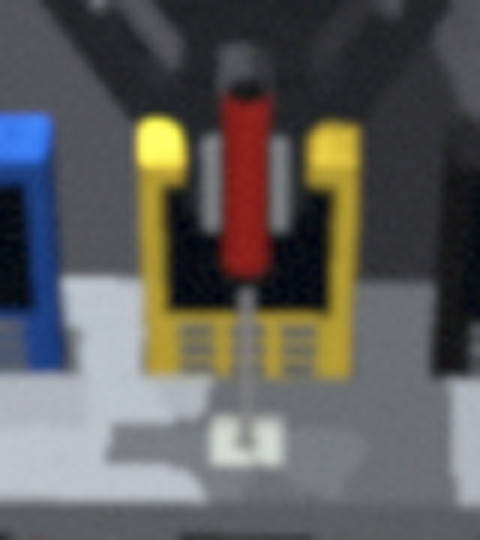

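The shaft is inside the hole, with the tip about 11 mm deep and no force. From here I go down in small steps.

```bash
python3 -m handwheel '-1 1.5 0 0 0 0 0; -1 1.5 0 0 0 0 0'
```

```text
clock: 9.25
eef_pos: [534.7, -0.2, 166.1]
tool_rot: [2.389, 1.57, 0.818]
force: [0.8, -0.3, -0.8]
width: 14.5
```

```bash
python3 -m handwheel '-1 1.5 0 0 0 0 0; -1 1.5 0 0 0 0 0'
```

```text
clock: 9.45
eef_pos: [534.7, -0.2, 163.0]
tool_rot: [2.275, 1.57, 0.705]
force: [-1.2, -0.1, -0.5]
width: 14.6
```

```bash
python3 -m handwheel '-1 1.5 -0.3 0 0 0 0; -1 1.5 0 0 0 0 0'
```

```text
clock: 9.65
eef_pos: [534.3, -0.2, 159.7]
tool_rot: [2.307, 1.57, 0.736]
force: [1.2, -0.8, -0.2]
width: 14.2
```

```bash
python3 -m handwheel '-1 1.5 0 0 0 0 0; -1 1.5 0 0 0 0 0'
```

```text
clock: 9.85
eef_pos: [534.4, -0.2, 156.4]
tool_rot: [2.223, 1.57, 0.652]
force: [-1.3, -0.7, 0.4]
width: 14.6
```

```bash
python3 -m handwheel '-1 1.2 0 0 0 0 0; -1 1.2 0 0 0 0 0'
```

```text
clock: 10.05
eef_pos: [534.4, -0.2, 153.7]
tool_rot: [2.34, 1.57, 0.769]
force: [0.2, -0.3, -0.1]
width: 14.6
```

```bash
python3 -m handwheel '-1 1.3 0 0 0 0 0; -1 1.3 0 0 0 0 0'
```

```text
clock: 10.25
eef_pos: [534.5, -0.2, 150.9]
tool_rot: [2.173, 1.57, 0.602]
force: [-0.0, 0.3, 0.6]
width: 14.2
```

```bash
python3 -m handwheel '-1 1.3 0 0 0 0 0; -1 1.2 0 0 0 0 0'
```

```text
clock: 10.45
eef_pos: [534.7, -0.2, 148.5]
tool_rot: [1.963, 1.569, 0.392]
force: [0.1, 0.2, 4.1]
width: 14.8
```

Contact with the lever: 4.1 N at about 31.5 mm depth. I'm continuing in sub-millimetre steps and watching the handheld.

```bash
python3 -m handwheel '-1 0.8 0 0 0 0 0'
python3 - <<'E'
from h import *
im=get_image('scene');crop(im,195,115,170,110,4,'s8.png')
E
```

```text
clock: 10.55
eef_pos: [534.9, -0.2, 148.0]
tool_rot: [1.893, 1.569, 0.322]
force: [-1.5, 0.4, 5.6]
width: 14.4
```

View pics/s8.png

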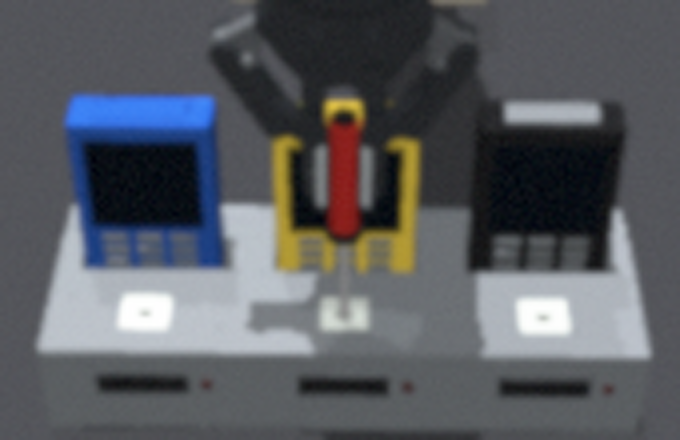

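Still locked: the keypad bottom is at the same row as before. Next steps.

```bash
cat > chk.py <<'E'
from h import *
ref=cv2.imread('pics/scene0.png'); im=get_image('scene'); cv2.imwrite('pics/chk_%d.png'%int(float(ctrl.read_state()['clock'])*100),im)
for nm,x in (('yellow',265),('blue',217),('black',318)):
    # keypad left column
    t=ref[168:183,x:x+10]; r=cv2.matchTemplate(im[155:192,x:x+10],t,cv2.TM_CCOEFF_NORMED)[:,0]
    print(nm,'shift px',int(r.argmax())-13,round(float(r.max()),2),end='; ')
print(np.round(ctrl.read_state()['force'],1))
E
python3 -m handwheel '-1 0.9 -0.5 0 0 0 0'; python3 chk.py
```

```text
clock: 10.7
eef_pos: [534.7, -0.2, 147.5]
tool_rot: [1.823, 1.568, 0.252]
force: [-0.5, -0.1, 4.9]
width: 14.9
yellow shift px 1 0.98; blue shift px 0 1.0; black shift px 0 1.0; [ 0.  -0.3  4.5]
```

```bash
python3 -m handwheel '-1 0.9 0 0 0 0 -0.001'; python3 chk.py
```

```text
clock: 10.85
eef_pos: [534.9, -0.2, 147.0]
tool_rot: [1.861, 1.568, 0.29]
force: [-1.4, -0.2, 6.5]
width: 14.7
yellow shift px 1 0.98; blue shift px 0 1.0; black shift px 0 1.0; [-0.8  1.2  4.9]
```

```bash
python3 -m handwheel '-1 1.2 -0.5 0 0 0 -0.001'; python3 chk.py
```

```text
clock: 11.0
eef_pos: [534.8, -0.2, 146.1]
tool_rot: [1.886, 1.569, 0.315]
force: [-1.4, -0.3, 6.1]
width: 14.8
yellow shift px 1 0.98; blue shift px 0 1.0; black shift px 0 1.0; [-0.2 -0.7  5.4]
```

```bash
python3 -m handwheel '-1 1.2 -0.3 0 0 0 0'; python3 chk.py
```

```text
clock: 11.15
eef_pos: [534.8, -0.1, 145.3]
tool_rot: [1.828, 1.568, 0.257]
force: [-1.1, -0.3, 7.0]
width: 14.2
yellow shift px 1 0.97; blue shift px 0 1.0; black shift px 0 1.0; [ 0.1 -0.6  6. ]
```

```bash
python3 -m handwheel '-1 1.2 -0.3 0 0 0 -0.001'; python3 chk.py
```

```text
clock: 11.3
eef_pos: [534.8, -0.1, 144.6]
tool_rot: [1.864, 1.568, 0.293]
force: [-1.7, 0.5, 7.4]
width: 14.3
yellow shift px 1 0.97; blue shift px 0 1.0; black shift px 0 1.0; [-0.5 -0.2  5.8]
```

```bash
python3 -m handwheel '-1 1.1 -0.3 0 0 0 0'; python3 chk.py
```

```text
clock: 11.45
eef_pos: [534.8, -0.1, 143.9]
tool_rot: [1.819, 1.567, 0.248]
force: [-0.7, 0.3, 4.9]
width: 14.3
yellow shift px -1 0.96; blue shift px 0 1.0; black shift px 0 1.0; [-1.2  1.   5. ]
```

```bash
python3 -m handwheel '-1 0 0 0 0 0 0; -1 0 0 0 0 0 0'; python3 chk.py
```

```text
clock: 11.7
eef_pos: [534.6, -0.1, 143.9]
tool_rot: [1.831, 1.567, 0.26]
force: [-0.4, -0.4, 2.4]
width: 14.5
yellow shift px -3 0.89; blue shift px 0 1.0; black shift px 0 1.0; [-0.6  0.3  3.7]
```

The yellow handheld is rising. Let me confirm by eye.

```bash
ls pics/chk*
python3 - <<'E'
from h import *
im=get_image('scene');crop(im,195,105,170,120,4,'s9.png')
E
```

```text
pics/chk_1075.png
pics/chk_1090.png
pics/chk_1105.png
pics/chk_1120.png
pics/chk_1135.png
pics/chk_1150.png
pics/chk_1175.png
```

View pics/s9.png

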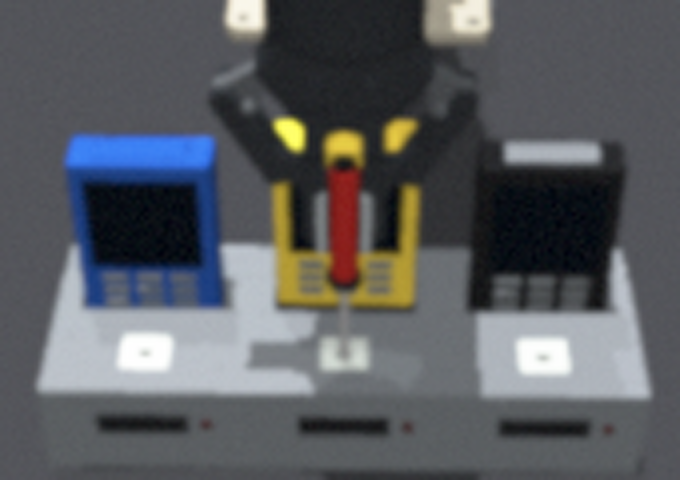

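The yellow handheld is up and the other two are unmoved. Peak force seen was about 7 N. Withdrawing.

```bash
python3 -m handwheel '-1 -6 0 0 0 0 0; -1 -8 0 0 0 0 0;-1 -8 0.2 0 0 0 0'
python3 - <<'E'
from h import *
plan([534.4,-.1,290],np.pi/2)
E
```

```text
clock: 12.1
eef_pos: [533.6, -0.2, 165.6]
tool_rot: [-3.005, 1.57, 1.707]
force: [-0.4, 0.0, -1.3]
width: 14.8
t 12.1 pos [ 5.336e+02 -2.000e-01  1.656e+02] R x [-0.     0.001 -1.   ] z [-0.    -1.    -0.001] q [-0.06  0.56  0.02  1.92 -0.02  0.66 -1.61] F [-0.4  0.  -1.3] w 14.8
d now-tool [-1.244e+02  8.000e-01 -1.000e-01] d target-tool [-1.244e+02  8.000e-01 -1.000e-01] rot [-0.    -0.001  0.   ] dw [8.000e-01 1.000e-01 1.244e+02]
```

```bash
python3 -m handwheel '-1 -9 1 0 0 0 0; -1 -10 0.4 0 0 0 0;-1 -12 0.4 0 0 0 0; -1 -14 0.4 0 0 0 0; -1 -16 0.4 0 0 0 0; -1 -18 0.4 0 0 0 0; -1 -18 0.4 0 0 0 0; -1 -18 0 0 0 0 0; -1 -10 0 10 0 0 0; -1 0 -6 25 0 0 0'
python3 - <<'E'
from h import *
plan([446,-342.6,260],np.pi/2)
E
```

```text
clock: 13.1
eef_pos: [532.8, -32.7, 303.6]
tool_rot: [1.94, 1.563, 0.376]
force: [-0.5, 0.3, -0.2]
width: 14.3
t 13.1 pos [532.8 -32.7 303.6] R x [ 0.008  0.003 -1.   ] z [ 0.007 -1.    -0.003] q [-0.01  0.39  0.03  1.76 -0.02  0.98 -1.54] F [-0.5  0.3 -0.2] w 14.3
d now-tool [ 42.  -89.2 309.4] d target-tool [ 43.6 -86.8 309.9] rot [ 0.007 -0.003 -0.008] dw [ -86.8 -309.9  -43.6]
```

```bash
python3 -m handwheel '-1 0 -9 33 0.007 -0.003 -0.008; -1 0 -9 33 0 0 0; -1 0 -9 33 0 0 0; -1 0 -9 33 0 0 0; -1 0 -9 33 0 0 0; -1 0 -9 33 0 0 0; -1 5 -9 33 0 0 0; -1 8 -9 33 0 0 0; -1 8 -7 22 0 0 0; -1 0 0 0 0 0 0'
python3 - <<'E'
from h import *
plan([446,-342.6,255],np.pi/2)
E
```

```text
clock: 14.1
eef_pos: [443.5, -341.4, 285.7]
tool_rot: [-0.086, 1.564, -1.667]
force: [-0.3, -0.5, -0.9]
width: 14.4
t 14.1 pos [ 443.5 -341.4  285.7] R x [-0.001 -0.007 -1.   ] z [-0.009 -1.     0.007] q [ 0.53  0.45  0.11  1.72 -0.05  0.97 -0.93] F [-0.3 -0.5 -0.9] w 14.4
d now-tool [30.7  2.6  1. ] d target-tool [30.7  2.5  1.2] rot [-0.009  0.007  0.001] dw [  2.5  -1.2 -30.7]
```

```bash
python3 -m handwheel '-1 10 2.5 1 -0.009 0.007 0.001; -1 10 0.3 -0.3 0 0 0; -1 10 0.3 -0.3 0 0 0; -1 10 0.3 -0.3 0 0 0; -1 5 0 0 0 0 0; -1 0 0 0 0 0 0'
python3 - <<'E'
from h import *
plan([446,-342.6,235],np.pi/2)
E
```

```text
clock: 14.7
eef_pos: [447.8, -337.9, 236.5]
tool_rot: [-3.047, 1.567, 1.67]
force: [0.4, 0.2, -0.4]
width: 14.6
t 14.7 pos [ 447.8 -337.9  236.5] R x [-0.     0.004 -1.   ] z [ 0.005 -1.    -0.004] q [ 0.54  0.51  0.09  1.77 -0.06  0.87 -0.91] F [ 0.4  0.2 -0.4] w 14.6
d now-tool [ 1.4 -1.8  4.7] d target-tool [ 1.5 -1.8  4.7] rot [ 0.005 -0.004  0.   ] dw [-1.8 -4.7 -1.5]
```

```bash
python3 -m handwheel '-1 0.5 -1.8 4.7 0.005 -0.004 0; -1 0 0 0 0 0 0; -1 0 0 0 0 0 0'
python3 - <<'E'
from h import *
plan([446,-342.6,235],np.pi/2)
for n in ('wrist','top','scene'):
    C=cam(n);s,p,R=st(); im=get_image(n); cv2.imwrite(f'pics/{n}10.png',im)
    tip=p+R.apply([122,0,0]); print(n,'tip',tip.round(1),proj(tip,C).round(1),'hole',proj([446.3,-342.4,105],C).round(1))
crop(cv2.imread('pics/wrist10.png'),220,130,120,100,6,'w10c.png')
crop(cv2.imread('pics/scene10.png'),100,70,80,90,6,'s10c.png')
E
```

```text
clock: 15.0
eef_pos: [446.6, -342.8, 236.4]
tool_rot: [0.575, 1.57, -0.995]
force: [0.8, 0.0, -0.3]
width: 14.6
t 15.0 pos [ 446.6 -342.8  236.4] R x [ 0.    -0.001 -1.   ] z [ 0.001 -1.     0.001] q [ 0.54  0.51  0.1   1.77 -0.06  0.87 -0.91] F [ 0.8  0.  -0.3] w 14.6
d now-tool [ 1.4 -0.6 -0.2] d target-tool [ 1.4 -0.6 -0.2] rot [ 0.001  0.001 -0.   ] dw [-0.6  0.2 -1.4]
wrist tip [ 446.6 -342.8  114.4] [[277.5 213. ]] hole [[277.  210.7]]
top tip [ 446.5 -343.   114.4] [[421.6 268.9]] hole [[419.8 268.9]]
scene tip [ 446.5 -343.   114.4] [[131.6 146.1]] hole [[132.9 149.4]]
```

View pics/w10c.png

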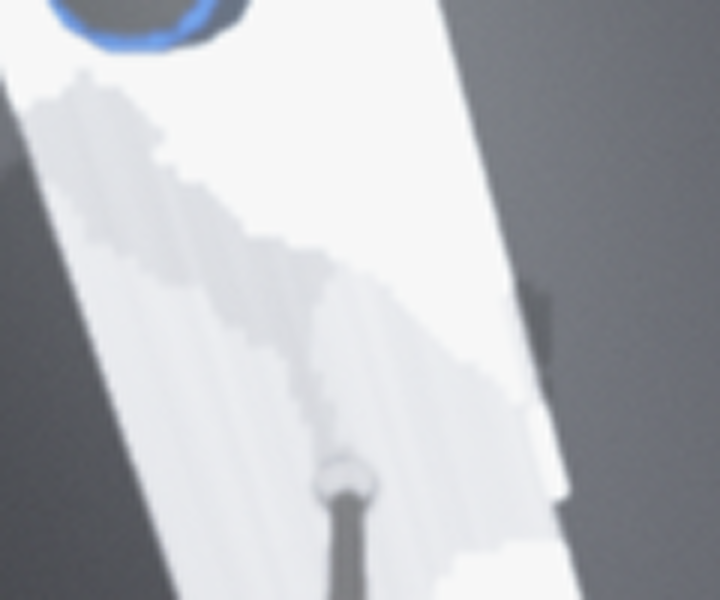

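View pics/s10c.png

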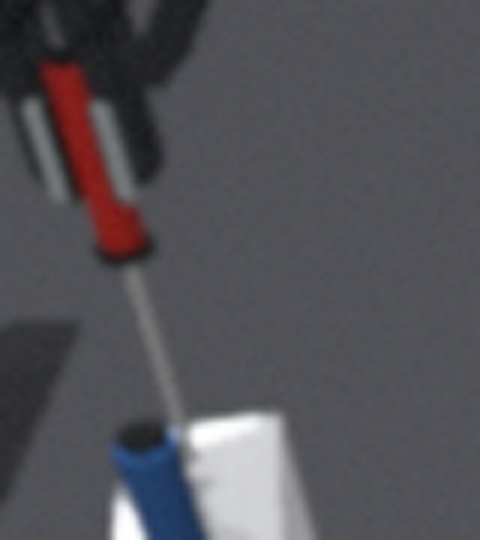

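The rack hole is at about (277.4,210.2) and the tip at (277.6,213), which matches being directly above it, so I'm lowering.

```bash
python3 -m handwheel '-1 4 0 0 0.001 0.001 0; -1 4 0 0 0 0 0; -1 4 0 0 0 0 0; -1 0 0 0 0 0 0'
python3 - <<'E'
from h import *
plan([446.5,-342.7,139],np.pi/2)
E
```

```text
clock: 15.55
eef_pos: [446.5, -342.8, 223.5]
tool_rot: [1.975, 1.57, 0.403]
force: [-0.3, -0.6, -0.3]
width: 14.6
t 15.55 pos [ 446.5 -342.8  223.5] R x [ 0.001  0.    -1.   ] z [-0.001 -1.    -0.   ] q [ 0.54  0.52  0.1   1.79 -0.06  0.84 -0.9 ] F [-0.3 -0.6 -0.3] w 14.6
d now-tool [84.5 -0.  -0.1] d target-tool [84.5  0.  -0.1] rot [-0.001 -0.    -0.001] dw [  0.    0.1 -84.5]
```

Tip is in the hole (101.5 mm) without contact.

```bash
python3 -m handwheel '-1 7 0 0 0 0 0; -1 7 0 0 0 0 0; -1 7 0 0 0 0 0; -1 7 0 0 0 0 0; -1 0 0 0 0 0 0'
python3 - <<'E'
from h import *
plan([446.5,-342.7,139],np.pi/2)
E
```

```text
clock: 16.05
eef_pos: [446.2, -342.5, 192.4]
tool_rot: [-2.84, 1.57, 1.872]
force: [0.1, -0.1, -0.8]
width: 14.5
t 16.05 pos [ 446.2 -342.5  192.4] R x [-0.     0.001 -1.   ] z [-0.001 -1.    -0.001] q [ 0.55  0.56  0.09  1.82 -0.07  0.77 -0.9 ] F [ 0.1 -0.1 -0.8] w 14.5
d now-tool [53.4  0.3  0.3] d target-tool [53.4  0.3  0.2] rot [-0.001 -0.001  0.   ] dw [  0.3  -0.2 -53.4]
```

```bash
python3 -m handwheel '-1 8 0.2 0.2 0 0 0; -1 8 0 0 0 0 0; -1 8 0 0 0 0 0; -1 8 0 0 0 0 0; -1 8 0 0 0 0 0; -1 6 0 0 0 0 0; -1 0 0 0 0 0 0'
python3 - <<'E'
from h import *
plan([446.5,-342.7,137.5],np.pi/2)
E
```

```text
clock: 16.75
eef_pos: [446.4, -342.6, 141.8]
tool_rot: [-2.609, 1.569, 2.103]
force: [0.5, -0.1, -1.1]
width: 14.6
t 16.75 pos [ 446.4 -342.6  141.8] R x [-0.001  0.001 -1.   ] z [-0.001 -1.    -0.001] q [ 0.55  0.63  0.08  1.86 -0.08  0.65 -0.89] F [ 0.5 -0.1 -1.1] w 14.6
d now-tool [4.3 0.1 0.1] d target-tool [4.3 0.1 0.1] rot [-0.001 -0.001  0.001] dw [ 0.1 -0.1 -4.3]
```

```bash
python3 -m handwheel '-1 2 0 0 0 0 0; -1 1.5 0 0 0 0 0; -1 0 0 0 0 0 0'; python3 -m handwheel '-1 0.8 0 0 0 0 0; -1 0 0 0 0 0 0'; python3 -m handwheel '-1 0.6 0 0 0 0 0'
```

```text
clock: 17.05
eef_pos: [446.7, -342.9, 138.3]
tool_rot: [-2.962, 1.57, 1.749]
force: [-0.3, -0.0, -0.5]
width: 14.8
clock: 17.25
eef_pos: [446.9, -343.1, 137.9]
tool_rot: [2.048, 1.57, 0.477]
force: [-0.8, 0.2, -0.8]
width: 14.5
clock: 17.35
eef_pos: [447.1, -343.2, 137.5]
tool_rot: [1.562, 1.57, -0.01]
force: [0.1, 0.6, -0.1]
width: 14.7
```

```bash
python3 -m handwheel '-1 0.6 -0.5 -0.5 0 0 0; -1 0 0 0 0 0 0'
python3 - <<'E'
from h import *
im=get_image('scene');crop(im,100,100,80,90,6,'s11c.png')
print(np.round(ctrl.read_state()['force'],1))
E
```

```text
clock: 17.55
eef_pos: [446.7, -342.8, 137.0]
tool_rot: [1.366, 1.569, -0.206]
force: [0.4, 0.1, -1.2]
width: 14.4
[ 0.8 -0.5  0.3]
```

View pics/s11c.png

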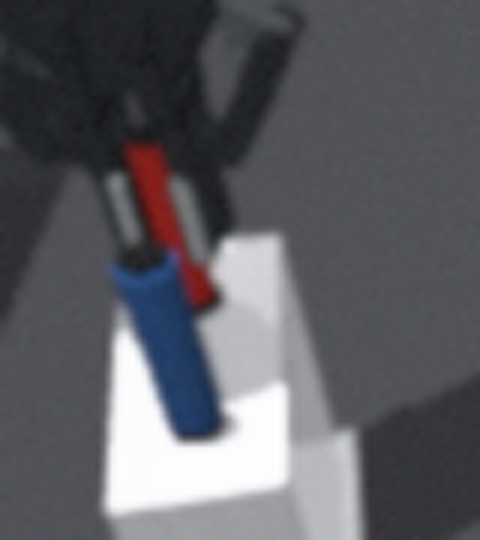

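Same height as when it was grasped, so the pin is seated. Releasing.

```bash
python3 -m handwheel '-1 0.4 0 0 0 0 0; 0.3 0 0 0 0 0 0; 0.3 0 0 0 0 0 0; 0.3 0 0 0 0 0 0; 0.3 0 0 0 0 0 0;0.3 0 0 0 0 0 0'
python3 - <<'E'
from h import *
plan([446.7,-342.7,250],np.pi/2)
cv2.imwrite('pics/w12.png',get_image('wrist'))
E
```

```text
clock: 18.2
eef_pos: [446.8, -342.9, 136.9]
tool_rot: [1.313, 1.569, -0.258]
force: [-0.4, -0.3, 0.7]
width: 55.3
t 18.2 pos [ 446.8 -342.9  136.9] R x [ 0.002 -0.    -1.   ] z [-0.001 -1.     0.   ] q [ 0.55  0.64  0.08  1.86 -0.08  0.64 -0.89] F [-0.4 -0.3  0.7] w 55.3
d now-tool [-1.131e+02  1.000e-01 -1.000e-01] d target-tool [-1.131e+02 -1.000e-01 -2.000e-01] rot [-0.001  0.    -0.002] dw [-1.000e-01  2.000e-01  1.131e+02]
```

View pics/w12.png

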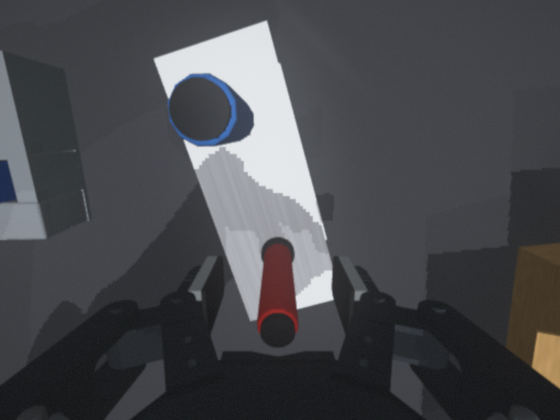

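The pin hangs in its hole, collar on the shelf, fingers clear. I'm rising, then turning the jaws.

```bash
python3 -m handwheel '0.3 -8 0 0 0 0 0; 0.3 -12 0.3 0.3 0 0 0; 0.3 -14 0.3 0.3 0 0 0; 0.3 -16 0.3 0.3 0 0 0; 0.3 -16 0.3 0.3 0 0 0; 0.3 -10 0 0 -0.14 0 0; 0.3 -10 0 0 -0.14 0 0; 0.3 -10 0 0 -0.14 0 0; 0.3 -10 0 0 -0.14 0 0; 0.3 -5 0 0 -0.14 0 0'
python3 - <<'E'
from h import *
plan([482.2,-.5,260],0.01)
cv2.imwrite('pics/sc13.png',get_image('scene'))
crop(cv2.imread('pics/sc13.png'),80,70,110,100,6,'s13c.png')
E
```

```text
clock: 19.25
eef_pos: [448.5, -345.1, 261.5]
tool_rot: [0.019, 1.562, -0.826]
force: [-0.1, 0.2, -0.2]
width: 55.8
t 19.25 pos [ 448.5 -345.1  261.5] R x [ 0.006 -0.007 -1.   ] z [ 0.663 -0.748  0.009] q [ 0.68  0.48 -0.11  1.74  0.07  0.92 -0.3 ] F [-0.1  0.2 -0.2] w 55.8
d now-tool [  -0.5  253.8 -235.5] d target-tool [  1.5 344.2  37.1] rot [-0.856  0.009  0.004] dw [ 33.7 344.6  -1.5]
```

View pics/s13c.png

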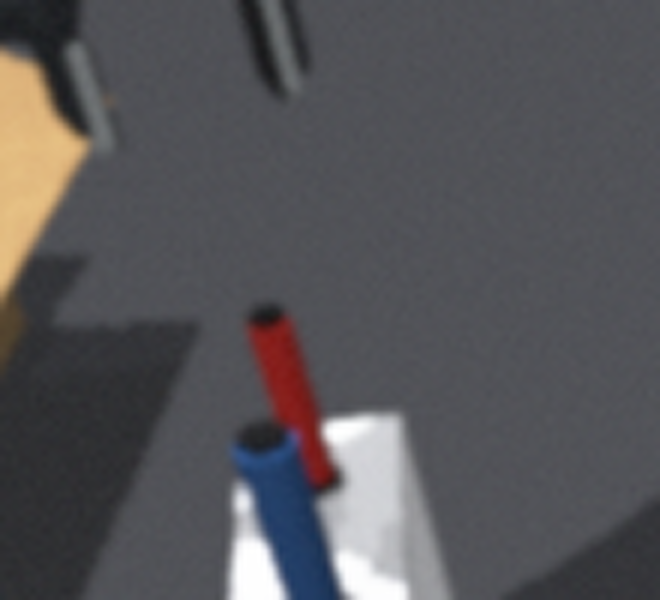

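Pin stands in the rack as before. Finishing the rotation and traversing.

```bash
python3 -m handwheel '0.3 0 0 0 -0.145 0.009 0.004; 0.3 0 0 0 -0.145 0 0; 0.3 0 0 0 -0.145 0 0; 0.3 0 0 0 -0.145 0 0; 0.3 0 0 0 -0.145 0 0; 0.3 0 0 0 -0.12 0 0; 0.3 0 30 4 0 0 0; 0.3 0 34 4 0 0 0; 0.3 0 34 4 0 0 0; 0.3 0 34 4 0 0 0'
python3 - <<'E'
from h import *
plan([482.2,-.5,260],0.01)
E
```

```text
clock: 20.3
eef_pos: [461.6, -218.2, 268.3]
tool_rot: [-0.909, 1.559, -0.918]
force: [0.9, -0.2, -0.7]
width: 55.6
t 20.3 pos [ 461.6 -218.2  268.3] R x [ 0.007 -0.009 -1.   ] z [ 1.    -0.009  0.007] q [ 0.64  0.41 -0.36  1.87  0.19  0.89  0.18] F [ 0.9 -0.2 -0.7] w 55.6
d now-tool [  6.4 218.   18.6] d target-tool [  8.3 217.5  22.7] rot [-0.019  0.007  0.009] dw [ 20.6 217.7  -8.3]
```

```bash
python3 -m handwheel '0.3 0 33 4 -0.019 0.007 0.009; 0.3 0 33 4 0 0 0; 0.3 0 33 4 0 0 0; 0.3 0 33 4 0 0 0; 0.3 0 33 4 0 0 0; 0.3 0 25 2 0 0 0; 0.3 0 0 0 0 0 0; 0.3 0 0 0 0 0 0'
python3 - <<'E'
from h import *
plan([482.2,-.5,260],0.01)
C=cam('wrist'); cv2.imwrite('pics/w14.png',get_image('wrist'))
m=np.array([[14,39,168],[14,-39,168],[-14,-39,168],[-14,39,168],[0,0,168]],float);c,s=np.cos(.01),np.sin(.01)
m[:,:2]=m[:,:2]@np.array([[c,s],[-s,c]])+[482.2,-.5]; print(proj(m,C).round(1))
E
```

```text
clock: 21.1
eef_pos: [484.1, -16.6, 273.1]
tool_rot: [-0.409, 1.565, -0.414]
force: [0.2, 0.1, 1.1]
width: 55.5
t 21.1 pos [484.1 -16.6 273.1] R x [ 0.006 -0.003 -1.   ] z [ 1.    -0.006  0.006] q [ 0.27  0.37 -0.4   1.92  0.19  0.89 -0.23] F [0.2 0.1 1.1] w 55.5
d now-tool [13.  16.1 -2.1] d target-tool [13.1 16.1 -1.7] rot [-0.016  0.006  0.003] dw [ -1.9  16.1 -13.1]
[[290.8 150.1]
 [291.1 242.9]
 [258.5 243.5]
 [255.2 150.7]
 [273.9 198.9]]
```

View pics/w14.png

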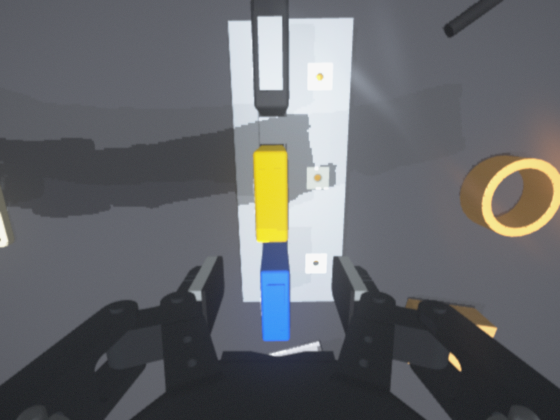

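The yellow top spans about cols 256–289, rows 150–241, about 1 px from the prediction. So its centre is about (481.3, 0.5). I'm aligning and descending.

```bash
python3 -m handwheel '0.3 6 17 -2.5 -0.016 0.006 0.003; 0.3 12 0 0 0 0 0; 0.3 12 0 0 0 0 0; 0.3 12 0 0 0 0 0; 0.3 12 0 0 0 0 0; 0.3 10 0 0 0 0 0; 0.3 0 0 0 0 0 0; 0.3 0 0 0 0 0 0'
python3 - <<'E'
from h import *
plan([481.3,.5,134],0.01)
cv2.imwrite('pics/w15.png',get_image('wrist'))
E
```

```text
clock: 21.95
eef_pos: [480.3, -0.1, 205.2]
tool_rot: [2.687, 1.567, 2.687]
force: [0.3, -0.2, 0.5]
width: 55.5
t 21.95 pos [ 4.803e+02 -1.000e-01  2.052e+02] R x [-0.003  0.001 -1.   ] z [ 1.    -0.    -0.003] q [ 0.21  0.46 -0.38  2.01  0.25  0.72 -0.32] F [ 0.3 -0.2  0.5] w 55.5
d now-tool [71.2  0.5  1.2] d target-tool [71.2  0.6  1. ] rot [-0.01  -0.003 -0.001] dw [  1.    0.6 -71.2]
```

View pics/w15.png

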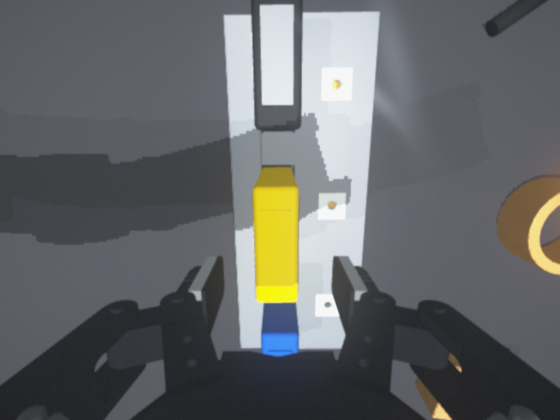

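Centred between the fingers (yellow cols 256–299, finger midpoint 278). Descending.

```bash
python3 -m handwheel '0.3 8 0.5 0.6 -0.01 -0.003 -0.001; 0.3 10 0 0 0 0 0; 0.3 10 0 0 0 0 0; 0.3 10 0 0 0 0 0; 0.3 10 0 0 0 0 0; 0.3 10 0 0 0 0 0; 0.3 6 0 0 0 0 0; 0.3 0 0 0 0 0 0; 0.3 0 0 0 0 0 0'
python3 - <<'E'
from h import *
plan([481.3,.5,134],0.01)
cv2.imwrite('pics/w16.png',get_image('wrist'))
E
```

```text
clock: 22.9
eef_pos: [481.4, 0.5, 135.8]
tool_rot: [0.391, 1.57, 0.402]
force: [0.1, -1.0, -0.5]
width: 55.7
t 22.9 pos [481.4   0.5 135.8] R x [ 0.001  0.    -1.   ] z [1.    0.01  0.001] q [ 0.16  0.57 -0.32  2.07  0.33  0.54 -0.38] F [ 0.1 -1.  -0.5] w 55.7
d now-tool [ 1.8 -0.  -0.1] d target-tool [ 1.8 -0.  -0.1] rot [ 0.     0.001 -0.   ] dw [-0.1 -0.  -1.8]
```

View pics/w16.png

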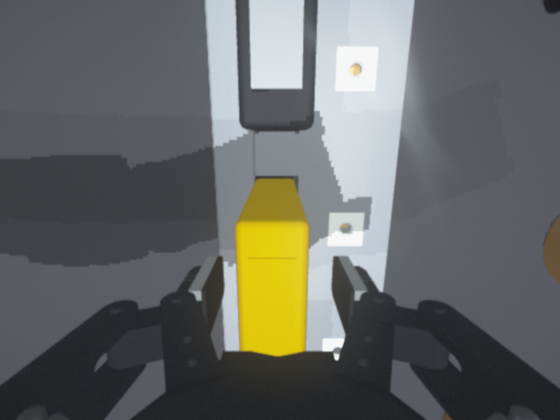

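Run:
```python
from h import *
C=cam('wrist'); print(unproj([[238.5,300],[306.5,300],[240,222],[306,222]],168,C).round(1))
```

```text
[[466.5   6.8 168. ]
 [492.8   7.  168. ]
 [467.8  38.4 168. ]
 [491.5  38.6 168. ]]
```

```bash
python3 -m handwheel '0.3 1.5 0 -1.7 0 0 0; 0.3 0 0 0 0 0 0; 0.3 0 0 0 0 0 0; -0.2 0 0 0 0 0 0; -0.4 0 0 0 0 0 0; -0.6 0 0 0 0 0 0; -1 0 0 0 0 0 0; -1 0 0 0 0 0 0; -1 0 0 0 0 0 0; -1 0 0 0 0 0 0'
python3 - <<'E'
from h import *
plan([479.7,.5,134],0.01)
cv2.imwrite('pics/w17.png',get_image('wrist'))
E
```

```text
clock: 23.95
eef_pos: [479.9, 0.4, 135.7]
tool_rot: [0.043, 1.568, 0.052]
force: [-0.3, 0.6, 1.0]
width: 27.4
t 23.95 pos [4.799e+02 4.000e-01 1.357e+02] R x [ 0.003  0.    -1.   ] z [1.    0.01  0.003] q [ 0.16  0.57 -0.32  2.08  0.33  0.54 -0.39] F [-0.3  0.6  1. ] w 27.4
d now-tool [ 1.7  0.1 -0.2] d target-tool [ 1.7  0.1 -0.2] rot [-0.     0.003 -0.   ] dw [-0.2  0.1 -1.7]
```

View pics/w17.png

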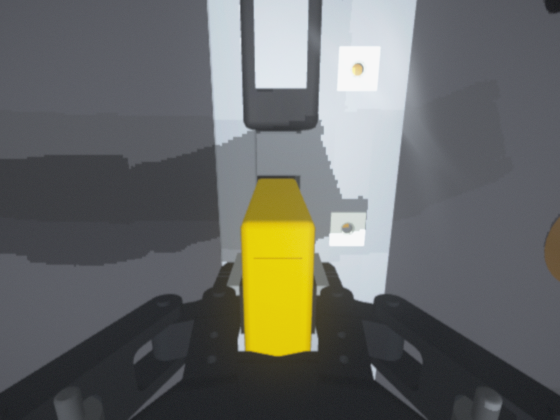

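Gripped (27.4 mm). A gentle lift first, watching the force.

```bash
python3 -m handwheel '-1 -3 0 0 0 0.002 0; -1 -4 0 0 0 0 0; -1 -4 0.1 0.2 0 0 0'
python3 - <<'E'
from h import *
plan([479.7,.5,300],0.01)
E
```

```text
clock: 24.3
eef_pos: [480.1, 0.4, 145.9]
tool_rot: [1.636, 1.57, 1.645]
force: [1.3, 0.1, -6.8]
width: 27.5
t 24.3 pos [4.801e+02 4.000e-01 1.459e+02] R x [-0.     0.001 -1.   ] z [ 1.    0.01 -0.  ] q [ 0.17  0.55 -0.33  2.07  0.32  0.57 -0.37] F [ 1.3  0.1 -6.8] w 27.5
d now-tool [-154.1    0.2   -0.4] d target-tool [-1.541e+02  1.000e-01 -4.000e-01] rot [-0.    -0.    -0.001] dw [-4.000e-01  1.000e-01  1.541e+02]
```

```bash
python3 -m handwheel '-1 -5 0 -0.2 0 0 0; -1 -6 0 0.1 0 0 0; -1 -7 0 0.1 0 0 0; -1 -8 0 0.1 0 0 0'
python3 - <<'E'
from h import *
plan([479.7,.5,300],0.01)
im=get_image('scene');crop(im,195,75,170,150,4,'s18.png')
E
```

```text
clock: 24.7
eef_pos: [479.9, 0.3, 174.2]
tool_rot: [2.487, 1.57, 2.497]
force: [-0.8, -0.8, -2.2]
width: 27.2
t 24.7 pos [4.799e+02 3.000e-01 1.742e+02] R x [-0.001  0.001 -1.   ] z [ 1.     0.01  -0.001] q [ 0.19  0.51 -0.36  2.04  0.29  0.64 -0.34] F [-0.8 -0.8 -2.2] w 27.2
d now-tool [-125.8    0.2   -0.3] d target-tool [-125.8    0.2   -0.2] rot [-0.    -0.001 -0.001] dw [ -0.2   0.2 125.8]
```

View pics/s18.png

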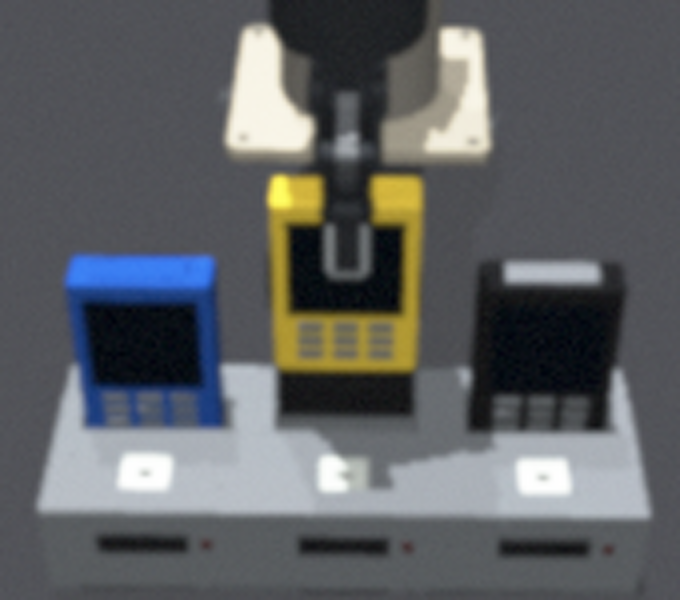

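The yellow handheld is out and hangs straight. I'm continuing up, then over the black one to the carton.

```bash
python3 -m handwheel '-1 -10 0 0.2 0 0 0; -1 -13 0 0.2 0 0 0; -1 -15 0 0.2 0 0 0; -1 -15 0 0.2 0 0 0; -1 -15 0 0.2 0 0 0; -1 -15 0 0.2 0 0 0; -1 -15 0 0.2 0 0 0; -1 -14 0 0.2 0 0 0; -1 -10 0 0 0 0 0; -1 0 0 0 0 0 0'
python3 - <<'E'
from h import *
plan([496.2,326.9,300],0.171)
E
```

```text
clock: 25.75
eef_pos: [479.1, 0.9, 308.6]
tool_rot: [-0.698, 1.57, -0.687]
force: [0.0, -0.0, -3.2]
width: 27.4
t 25.75 pos [479.1   0.9 308.6] R x [ 0. -0. -1.] z [1.    0.011 0.   ] q [ 0.26  0.32 -0.43  1.87  0.16  0.98 -0.23] F [ 0.  -0.  -3.2] w 27.4
d now-tool [  8.5 325.8  20.7] d target-tool [  8.6 318.4  72.3] rot [-0.16  0.    0.  ] dw [ 17.1 326.   -8.6]
```

Weight reads 3.2 N, stable. Traversing at constant height.

```bash
python3 -m handwheel '-1 0 12 1 0 0 0; -1 0 24 1.5 0 0 0; -1 0 30 2 0 0 0; -1 0 32 2 0 0 0; -1 0 32 2 0 0 0; -1 0 32 2 0 0 0; -1 0 32 2 0 0 0; -1 0 32 2 -0.05 0 0; -1 0 28 3 -0.05 0 0; -1 0 20 4 -0.06 0 0'
python3 - <<'E'
from h import *
plan([496.2,326.9,300],0.171)
E
```

```text
clock: 26.75
eef_pos: [487.9, 289.2, 300.0]
tool_rot: [-3.125, 1.555, -2.952]
force: [0.6, -0.6, -2.7]
width: 27.0
t 26.75 pos [487.9 289.2 300. ] R x [-0.015 -0.003 -1.   ] z [ 0.985  0.173 -0.016] q [-0.25  0.49 -0.51  1.65  0.26  1.08 -0.66] F [ 0.6 -0.6 -2.7] w 27.0
d now-tool [-0.3 35.7 14.7] d target-tool [-0.  35.7 14.6] rot [ 0.002 -0.016  0.   ] dw [ 8.3 37.7  0. ]
```

```bash
python3 -m handwheel '-1 0 20 8 0 -0.016 0; -1 0 13 5 0 0 0; -1 0 0 0 0 0 0; -1 8 0 0 0 0 0; -1 10 0 0 0 0 0; -1 10 0 0 0 0 0; -1 10 0 0 0 0 0; -1 10 0 0 0 0 0; -1 10 0 0 0 0 0; -1 0 0 0 0 0 0'
python3 - <<'E'
from h import *
plan([496.2,326.9,200],0.171)
E
```

```text
clock: 27.75
eef_pos: [490.4, 324.8, 231.2]
tool_rot: [-2.775, 1.559, -2.599]
force: [0.1, -0.1, -2.8]
width: 27.8
t 27.75 pos [490.4 324.8 231.2] R x [-0.01  -0.006 -1.   ] z [ 0.984  0.175 -0.011] q [-0.33  0.59 -0.48  1.68  0.32  0.96 -0.75] F [ 0.1 -0.1 -2.8] w 27.8
d now-tool [31.1  1.2  6.5] d target-tool [31.2  1.1  6.1] rot [ 0.005 -0.011  0.004] dw [  5.8   2.1 -31.2]
```

```bash
python3 -m handwheel '-1 8 1 6 0.005 -0.011 0.004; -1 9 0 0.3 0 0 0; -1 9 0 0.3 0 0 0; -1 6 0 0 0 0 0; -1 0 0 0 0 0 0; -1 0 0 0 0 0 0'
python3 - <<'E'
from h import *
plan([496.2,326.9,190],0.171)
for n in ('wrist','top','scene'):
    cv2.imwrite(f'pics/{n}19.png',get_image(n))
crop(cv2.imread('pics/top19.png'),95,180,100,85,7,'t19c.png')
crop(cv2.imread('pics/scene19.png'),370,90,110,150,4,'s19c.png')
E
```

```text
clock: 28.35
eef_pos: [497.6, 327.6, 196.5]
tool_rot: [0.417, 1.569, 0.588]
force: [0.2, 0.6, -2.8]
width: 27.5
t 28.35 pos [497.6 327.6 196.5] R x [ 0.001  0.001 -1.   ] z [0.985 0.17  0.002] q [-0.34  0.63 -0.46  1.71  0.35  0.88 -0.78] F [ 0.2  0.6 -2.8] w 27.5
d now-tool [ 6.5 -0.5 -1.6] d target-tool [ 6.5 -0.4 -1.5] rot [-0.     0.002 -0.001] dw [-1.4 -0.7 -6.5]
```

View pics/t19c.png

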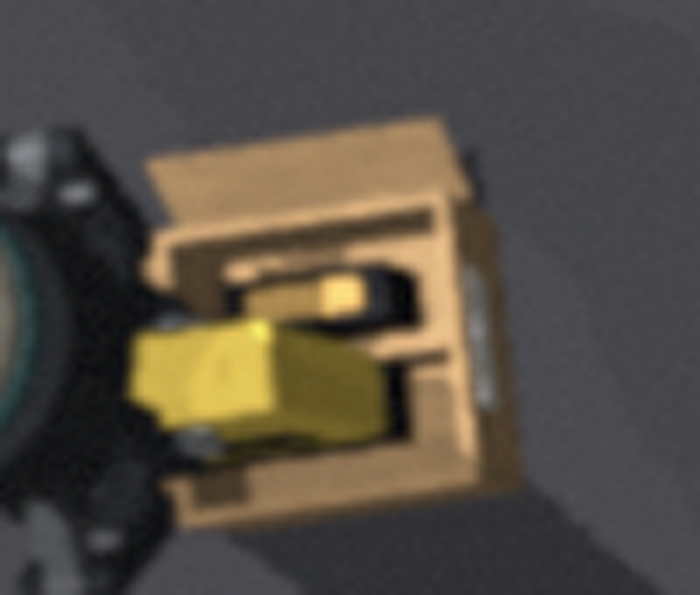

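View pics/s19c.png

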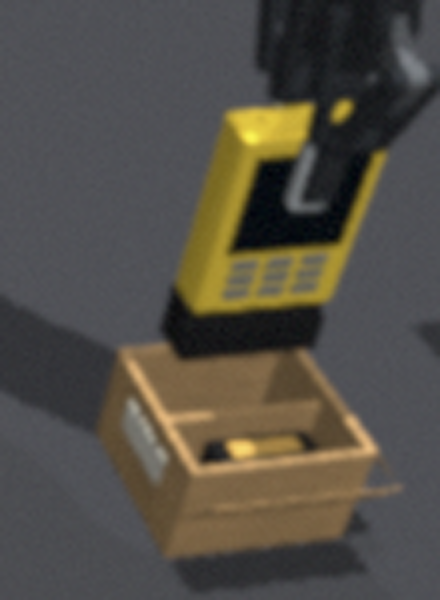

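View pics/wrist19.png

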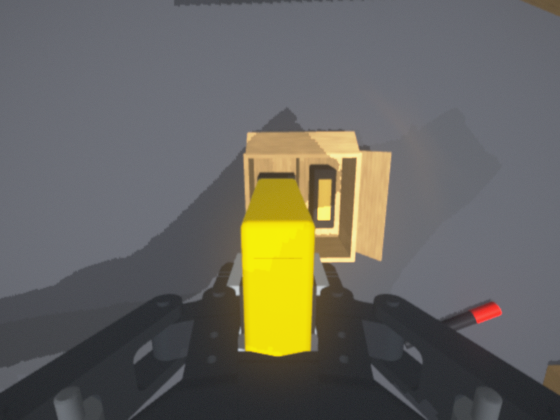

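Run:
```python
from h import *
s,p,R=st();C=cam('wrist');T=cam('top');S=cam('scene')
def box(cx,cy,th,a,b,z):
    m=np.array([[a,b],[a,-b],[-a,-b],[-a,b]],float);c,s=np.cos(th),np.sin(th)
    return np.c_[m@np.array([[c,s],[-s,c]])+[cx,cy],np.full(4,z)]
for n,CC in(('wrist',C),('top',T),('scene',S)):
    im=cv2.imread(f'pics/{n}19.png'); k=4; 
    b=box(520.7,331.1,.171,52,52,65); po=box(496.1,326.8,.171,23,48,65)
    u=p+R.apply([107.7,0,0]); top=p+R.apply([-32.3,0,0])
    h=box(u[0],u[1],.171,14,39,u[2]); h2=box(top[0],top[1],.171,14,39,top[2])
    c0=proj(b,CC).mean(0).astype(int)-[90,70]; c0=np.maximum(c0,0)
    big=cv2.resize(im[c0[1]:c0[1]+150,c0[0]:c0[0]+190],None,fx=k,fy=k,interpolation=cv2.INTER_CUBIC)
    for P,col in((b,(255,0,0)),(po,(0,255,0)),(h,(255,0,255)),(h2,(0,0,255))):
        cv2.polylines(big,[(((proj(P,CC)-c0+.5)*k)).astype(int)],True,col,1)
    cv2.imwrite(f'pics/ov_{n}.png',big)
print(u)
```

```text
[498.04374154 327.79835488  89.15098149]
```

View pics/ov_wrist.png

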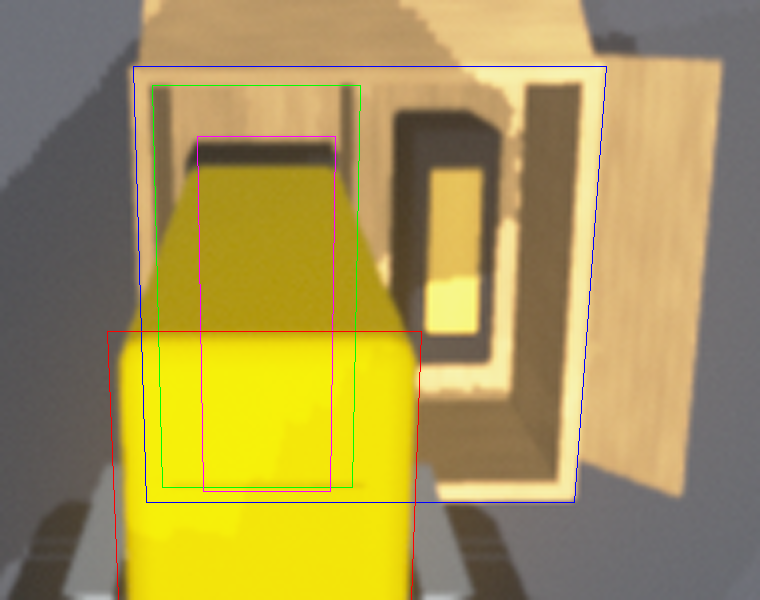

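View pics/ov_scene.png

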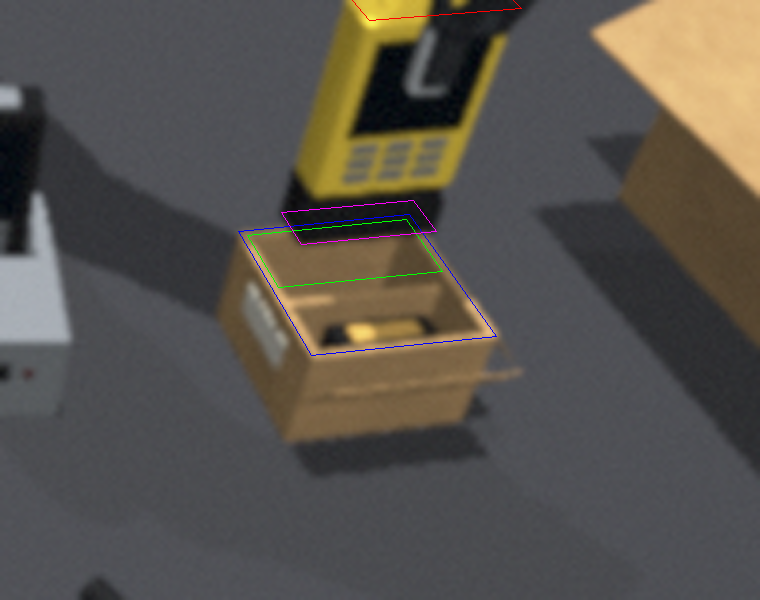

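View pics/ov_top.png

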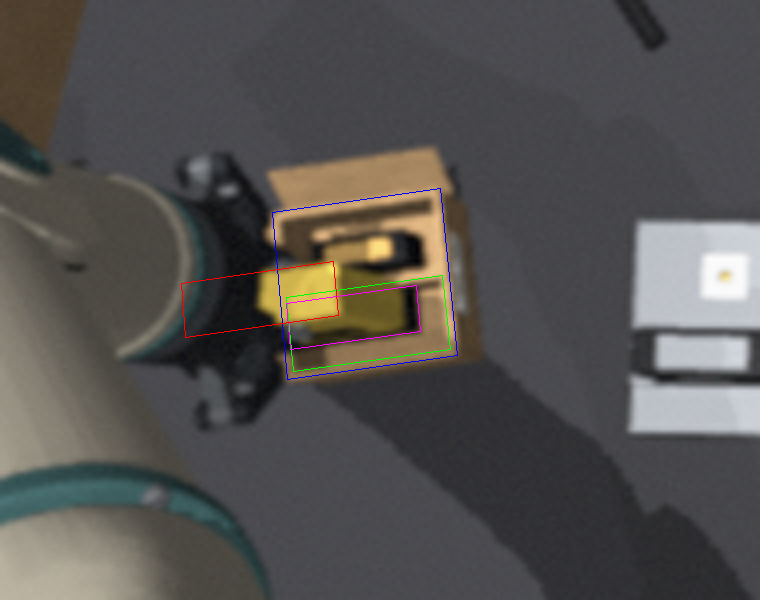

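The overlays from all three views agree within about 2 mm and put the handheld over the free pocket with about 9 mm clearance each way. I'm shifting −2 mm in x and lowering.

```bash
python3 -m handwheel '-1 4 -0.5 -2 0 0.002 -0.001; -1 7 0 0 0 0 0; -1 8 0 0 0 0 0; -1 8 0 0 0 0 0; -1 8 0 0 0 0 0; -1 0 0 0 0 0 0'
python3 - <<'E'
from h import *
plan([496.1,326.8,113],0.171)
cv2.imwrite('pics/w20.png',get_image('wrist'))
im=get_image('scene');crop(im,370,110,110,130,4,'s20c.png')
E
```

```text
clock: 29.1
eef_pos: [495.9, 326.7, 159.1]
tool_rot: [-0.147, 1.57, 0.024]
force: [-0.3, -0.8, -3.3]
width: 27.3
t 29.1 pos [495.9 326.7 159.1] R x [ 0.001  0.    -1.   ] z [0.986 0.17  0.001] q [-0.36  0.68 -0.44  1.75  0.38  0.8  -0.81] F [-0.3 -0.8 -3.3] w 27.3
d now-tool [46.1  0.1  0.2] d target-tool [46.1  0.1  0.2] rot [-0.001  0.001  0.   ] dw [  0.2   0.1 -46.1]
```

View pics/s20c.png

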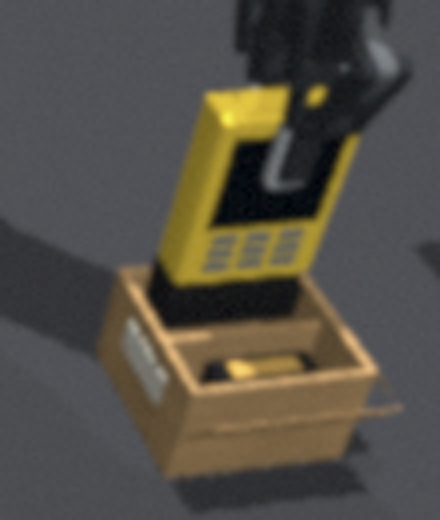

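View pics/w20.png

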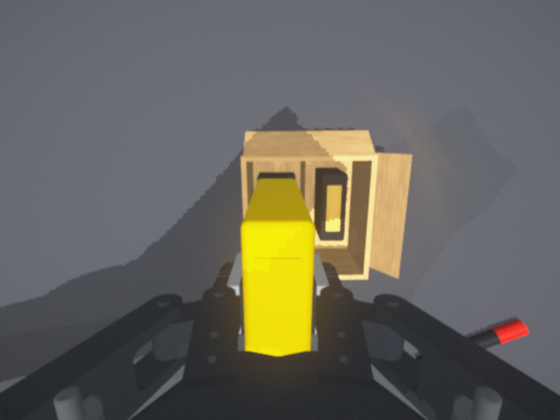

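It is entering the pocket with no side contact. Continuing.

```bash
python3 -m handwheel '-1 7 0 0 0 0.001 0; -1 8 0 0 0 0 0; -1 8 0 0 0 0 0; -1 8 0 0 0 0 0; -1 6 0 0 0 0 0; -1 0 0 0 0 0 0'
python3 - <<'E'
from h import *
plan([496.1,326.8,111.7],0.171)
E
```

```text
clock: 29.8
eef_pos: [497.0, 327.7, 120.4]
tool_rot: [0.572, 1.568, 0.742]
force: [-0.4, -0.4, -2.9]
width: 27.0
t 29.8 pos [497.  327.7 120.4] R x [ 0.002  0.002 -1.   ] z [0.986 0.17  0.002] q [-0.38  0.73 -0.41  1.78  0.41  0.72 -0.84] F [-0.4 -0.4 -2.9] w 27.0
d now-tool [ 8.7 -0.7 -1. ] d target-tool [ 8.7 -0.7 -1. ] rot [-0.001  0.002 -0.001] dw [-0.9 -0.9 -8.7]
```

```bash
python3 -m handwheel '-1 3 -0.7 -1 0 0.002 -0.001; -1 2.5 0 0 0 0 0; -1 0 0 0 0 0 0'; python3 -m handwheel '-1 1.2 0 0 0 0 0; -1 0 0 0 0 0 0'; python3 -m handwheel '-1 1 0 0 0 0 0'
```

```text
clock: 30.1
eef_pos: [496.2, 327.0, 114.5]
tool_rot: [1.052, 1.57, 1.223]
force: [0.2, 0.1, -2.3]
width: 27.7
clock: 30.3
eef_pos: [496.4, 327.2, 113.6]
tool_rot: [0.718, 1.569, 0.888]
force: [0.2, -0.1, -2.1]
width: 27.5
clock: 30.4
eef_pos: [496.6, 327.3, 112.8]
tool_rot: [0.649, 1.569, 0.819]
force: [-0.3, -0.0, -3.1]
width: 27.2
```

```bash
python3 -m handwheel '-1 0.8 0 -0.3 0 0.001 0; -1 0 0 0 0 0 0'; python3 -m handwheel '-1 0.8 0 0 0 0 0'; python3 -m handwheel '-1 0.7 0 0 0 0 0'
```

```text
clock: 30.6
eef_pos: [496.4, 327.3, 112.1]
tool_rot: [0.997, 1.569, 1.168]
force: [-0.6, 0.6, -2.6]
width: 27.6
clock: 30.7
eef_pos: [496.4, 327.5, 111.8]
tool_rot: [0.898, 1.569, 1.068]
force: [-1.7, -2.3, 6.7]
width: 27.2
clock: 30.8
eef_pos: [496.4, 327.5, 111.8]
tool_rot: [0.679, 1.569, 0.849]
force: [-0.6, -1.7, 5.6]
width: 27.3
```

The floor contact came exactly at the expected height (111.8 vs 111.7). Releasing gradually.

```bash
python3 -m handwheel '-1 -0.3 0 0 0 0 0; -0.2 0 0 0 0 0 0; -0.1 0 0 0 0 0 0; 0 0 0 0 0 0 0; 0.3 0 0 0 0 0 0; 0.3 0 0 0 0 0 0; 0.3 0 0 0 0 0 0'
python3 - <<'E'
from h import *
plan([496.1,326.8,111.7],0.171)
cv2.imwrite('pics/w21.png',get_image('wrist'))
im=get_image('scene');crop(im,370,110,110,130,4,'s21c.png')
E
```

```text
clock: 31.5
eef_pos: [497.5, 328.5, 112.7]
tool_rot: [0.609, 1.566, 0.779]
force: [0.2, -0.5, -0.8]
width: 55.6
t 31.5 pos [497.5 328.5 112.7] R x [ 0.004  0.004 -1.   ] z [0.986 0.17  0.004] q [-0.38  0.74 -0.4   1.78  0.42  0.7  -0.84] F [ 0.2 -0.5 -0.8] w 55.6
d now-tool [ 1.  -1.4 -1.7] d target-tool [ 1.  -1.4 -1.7] rot [-0.001  0.004 -0.003] dw [-1.4 -1.7 -1. ]
```

View pics/w21.png

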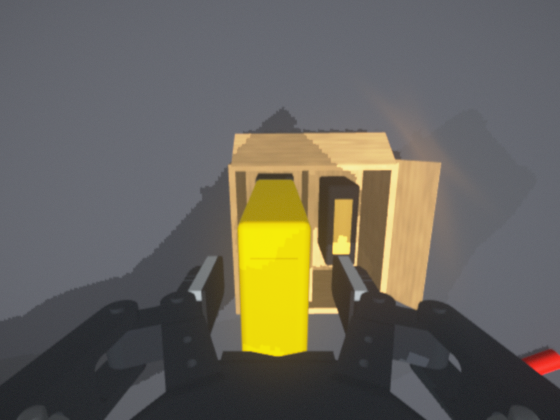

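View pics/s21c.png

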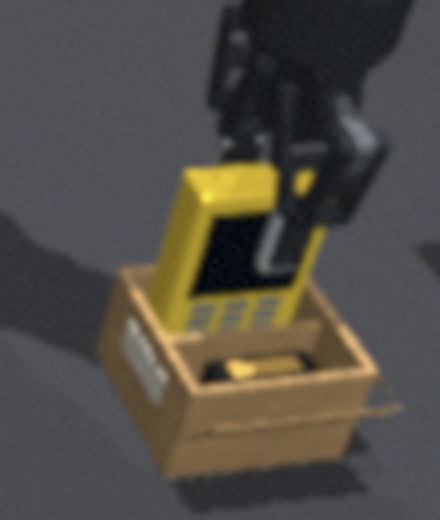

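The handheld stands upright in the free pocket and the fingers are clear. Retreating straight up.

```bash
python3 -m handwheel '0.3 -6 0 -1 0 0.004 -0.003; 0.3 -9 0 0 0 0 0; 0.3 -10 0 0.2 0 0 0; 0.3 -11 0 0.2 0 0 0; 0.3 -11 0 0.2 0 0 0; 0.3 -11 0 0.2 0 0 0; 0.3 -12 0 0.2 0 0 0; 0.3 -14 0 0.2 0 0 0; 0.3 -14 0 0.2 0 0 0; 0.3 -10 0 0 0 0 0'; python3 -m handwheel '0.3 -25 0 0 0 0 0; 0.3 -30 0 0 0 0 0; 0.3 -30 0 -5 0 0 0; 0.3 0 -15 -20 0 0 0; 0.3 0 -15 -20 0 0 0; 0.3 0 -15 -20 0 0 0; 0.3 0 0 0 0 0 0; 0.3 0 0 0 0 0 0'
python3 - <<'E'
from h import *
plan([496.1,326.8,111.7],0.171)
for n in('top','scene'): cv2.imwrite(f'pics/{n}22.png',get_image(n))
E
```

```text
clock: 32.6
eef_pos: [497.8, 328.7, 230.8]
tool_rot: [0.253, 1.57, 0.423]
force: [1.4, 0.2, -0.1]
width: 55.6
clock: 33.4
eef_pos: [439.3, 272.4, 324.9]
tool_rot: [0.394, 1.564, 0.566]
force: [0.7, 0.9, -0.8]
width: 55.9
t 33.4 pos [439.3 272.4 324.9] R x [ 0.006  0.004 -1.   ] z [0.985 0.171 0.006] q [-0.23  0.38 -0.54  1.76  0.22  1.06 -0.67] F [ 0.7  0.9 -0.8] w 55.9
d now-tool [213.7  43.3  63.9] d target-tool [213.2  43.9  65.2] rot [ 0.001  0.006 -0.003] dw [  56.8   54.4 -213.2]
```

View pics/scene22.png

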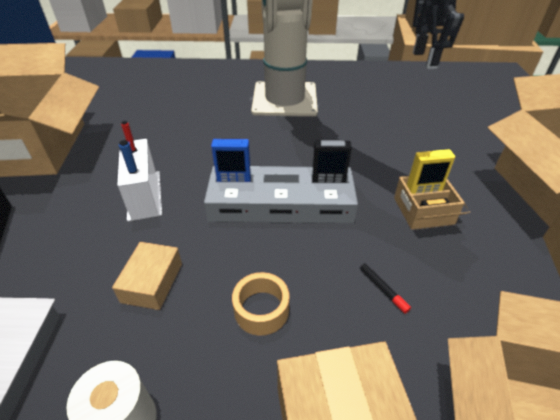

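View pics/top22.png

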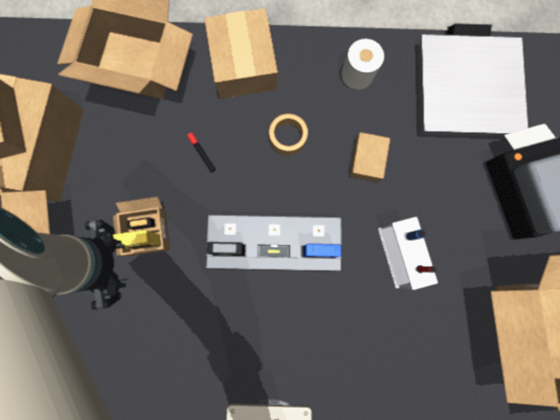

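Yellow stands upright in the carton (scene view (432,172)), the pin is back in the rack (128,135), and everything else is where it was. The robot touches nothing, so I'm handing in.

Run:
```python
from h import *
print(ctrl.finish_job())
```

```text
the job is handed in; nothing more can be done
None
```

The job is done and handed in after about 33.5 s. `finish_job` gives no verdict, so what follows rests on my own readings and pictures.

- **Pin and release:** I took the red pin from the rack and pressed it down the middle bay's hole in steps of about 1 mm. Contact came at about 31 mm depth. I stopped when the camera showed the yellow handheld springing up, roughly 5 mm later. The highest force I read was about 7.4 N.
- **Pin returned:** It went back into its own rack hole at the height where I had gripped it. Before I let go, the force did not clearly show the collar seating, but the pictures show it hanging as before.
- **Handheld moved:** I lifted the yellow handheld over the black one and lowered it into the carton's free pocket. It touched the floor at the expected height, with about 7 N shown on the wrist, and I then released it.
- **Last check:** The final top and scene views show the yellow handheld upright in the carton and the pin in the rack. Blue and black are still locked, everything else looks unmoved, and the gripper is well clear.

Two readings were off. Early on, a fast descent drifted about 15 mm sideways near the pin without touching anything, and I corrected it. The lift out of the dock briefly showed 6.8 N, then settled to about 3 N, the handheld's own weight.

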